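Put the parts cabinet on its foot plate

TASK

The small-parts cabinet tends to topple when its drawers are pulled, so set it on its steel foot plate. It is too heavy to lift: first take every pail off its top by the handle and stand it on the bench, then tip the cabinet back by its top rail until it leans on the sloped rest behind it, slide the foot plate squarely under its raised front, blade first, and lower the cabinet gently so that it stands flat between the plate's side lips, behind its front stop. Finally stand all the pails back on top of the cabinet, and leave the other things on the bench alone.

Things in the scene. Friction and masses are not known exactly. Their poses are not given: they have to be found in the camera images.
- parts_cabinet: grey steel cabinet of small drawers: housing 74 deep (x) x 190 wide (y) x 160 mm tall, flat-bottomed, under a 79 x 200 x 10 mm wooden top (5 mm over at front and sides), top surface 170 mm up. 2.5 kg, centre of mass about mid-depth, 82 mm up. Origin: centre of the housing's underside; x points to its back, z up. Starts upright with its back about 4 mm in front of the rest's heel strip
- cabinet_heel (a point): middle of the cabinet's rear lower edge, on which it tips; 37 mm behind the cabinet's origin, at underside height. Tipped back over it the cabinet balances at about 0.42 rad: let go before that, it falls forward; beyond it, it leans on the rest and stays
- cabinet_rail (a point): middle of the round steel rail along the front of the cabinet's top: bar 10 mm thick, 156 mm long along the cabinet's y, on a post at each end, its axis 28 mm above the top surface, 40 mm in front of the cabinet's origin, 198 mm above its underside. It turns in a grip as the cabinet tips. Tipping takes about 5 N here
- service_rest: fixed wooden rest, its cork-faced board 176 mm wide sloping back 0.58 rad from upright, 17 to 122 mm high, reaching 74 mm back. Origin: on the bench, middle of the front face of its heel strip (9 mm tall, stops the cabinet's rear edge); x points backward, away from the cabinet, z up. The cabinet leans on it tilted about 0.58 rad, its front lower edge then about 40 mm above the bench
- foot_plate: flat steel plate, 132 long (x) x 228 wide (y) x 5 mm, 0.5 kg, on the bench. Origin: on its underside; x points along the blade to its free edge at x = +40 mm. The front stop (19 mm tall) has its inner face at x = -32 mm; side lips (11 mm tall) run from x = -35 to +23 mm, 219 mm apart; the forefoot goes on to x = -92 mm. Slides on the bench when drawn or pushed by its bar, no need to lift
- blade_edge (a point): middle of the blade's free edge, on the plate's underside (x = +40 mm of the plate). With the cabinet in place its heel lies a little beyond this edge (2 mm with its front at the stop, about 12 mm is good, 28 mm is the most): the blade is 72 mm long, the cabinet 74 mm deep
- foot_bar (a point): middle of the foot plate's grip bar: round black bar 12 mm thick, 110 mm long along the plate's y, on two posts, its axis 46 mm above the bench, at x = -76 mm of the plate
- pail_1: open aluminium pail with some small parts in it, cup 57 mm across and 40 mm tall, with a fixed wire hoop standing up from its rim and a round wooden grip on the hoop. Origin: centre of its underside; z up; the hoop stands in its y-z plane. May be absent
- pail_2: open aluminium pail with some small parts in it, cup 57 mm across and 40 mm tall, with a fixed wire hoop standing up from its rim and a round wooden grip on the hoop. Origin: centre of its underside; z up; the hoop stands in its y-z plane. May be absent
- pail_3: open aluminium pail with some small parts in it, cup 57 mm across and 40 mm tall, with a fixed wire hoop standing up from its rim and a round wooden grip on the hoop. Origin: centre of its underside; z up; the hoop stands in its y-z plane. May be absent
- pail_1_grip (a point): middle of the wooden grip on the hoop of pail 1, 83 mm above the pail's underside. The grip is a round bar 11 mm thick and 36 mm long along the pail's y axis, with 35 mm of clear space below it
- pail_2_grip (a point): middle of the wooden grip on the hoop of pail 2, 83 mm above the pail's underside. The grip is a round bar 11 mm thick and 36 mm long along the pail's y axis, with 35 mm of clear space below it
- pail_3_grip (a point): middle of the wooden grip on the hoop of pail 3, 83 mm above the pail's underside. The grip is a round bar 11 mm thick and 36 mm long along the pail's y axis, with 35 mm of clear space below it
- screwdriver_3: precision screwdriver with a yellow barrel, 115 mm long along its y, 11 mm thick, lying. A bystander; origin: centre of its underside
- tweezers_2: steel tweezers, 124 mm long along its y, lying, 10 mm high. A bystander; origin: centre of its underside
- loupe: black eye loupe, 35 mm across, 34 mm tall. A bystander; origin: centre of its underside
- marker: marker pen, 134 mm long along its y, 13 mm thick, lying. A bystander; origin: centre of its underside
- parts_tin: round aluminium tin, 50 mm across, 21 mm tall. A bystander; origin: centre of its underside
- bench_hammer: small hammer, 142 mm long along its y, 55 mm over the head, 15 mm high, lying near the left edge of the bench (the edge is at about y = 0.37 m). A bystander; origin: centre of its underside
- dishes: two stacked white dishes, 98 mm across, 36 mm tall. A bystander; origin: centre of its underside

How it is judged:
By the outcome, as a careful person would: the job done as asked, in the order asked, and still so for the second after the job is handed in, with the robot touching nothing.
Of pail_1, pail_2, pail_3 only 2 to 3 are there at a start; the rules pass over those that are not, and their reading is None.
At some moment in a run one of foot_plate may be knocked a few centimetres aside while the robot is not near it.
It also fails if it takes over 210 s, if anything falls off the work surface, if the arm or the gripper's body presses on something with over 40 N, if the wrist force passes 120 N, or if a joint passes its speed limit or range.

ROBOT

A 6-joint arm with a two-finger parallel gripper is mounted at the origin on a cart in front of the work surface, level with it; the furniture and walls round the work are solid. World frame = base frame: x ahead of the robot, y to its left, z up, the work surface at z = 0. Lengths are in m, angles in rad, forces in N, time in s.
With the tool pointing down it reaches from about 0.35 to 0.725 m from the base axis. Payload 4.3 kg.
Tool frame: the origin (TCP) lies at the very end of the fingers, on their centre line; the grasp point (between the pads) lies 19 mm behind it; x points along the fingers, y is the direction in which the jaws open and shut, and the axes are right-handed (so a half turn about x gives the same grasp; the last joint's range is limited). The gripper opens to 85 mm and grips with 20 to 120 N. Pads are 22 mm wide; open, the fingers measure 114 mm over their backs; the gripper's body (76 mm by 85 mm) begins 54 mm behind the grasp point. The pads swing forward as they close: fully open they stand 13 mm farther back than shut.
Start: joints at [1.174, 0.377, 0.081, 1.274, 0, 1.46], TCP at [0.163, 0.552, 0.231] pointing down, gripper open.
Joint ranges: [-2.72, 2.72], [-0.84, 1.66], [-1.02, 1.22], [-1.77, 2.12], [-1.37, 1.28], [-3.14, 3.14]. Speed limits (rad/s): [2.57, 2.57, 3.14, 3.14, 3.14, 3.14].

INTERFACE

Orientations are given as a unit quaternion [w, x, y, z].
In Python, from rig import r gives the robot as it stands.
- The arm moves only by the tool send_rows, never from a script. Its argument "increments" is a list that holds one entry, the list of rows, each a list of 7 numbers: the shift along the world's x, y, z in m, then the turn, a rotation vector about the world's x, y, z in rad, then the gripper command: -1 is shut, 1 is fully open, values between are in proportion. In form: [[[tx, ty, tz, rx, ry, rz, claw], ...]]. A call has 1 to 20 rows; each row shifts and turns the commanded pose from where the row before left it; what a row does not reach is not made up. A row lasts 1/10 s, in which the tool goes at most 50 mm and 8.59 degrees, less where a joint would pass 70% of its speed; a pose out of reach is approached as far as the arm can. A call is refused whole if a number of a shift passes 0.05 or a number of a turn 0.15, either way. A call with a gripper value outside its range is refused whole. The fingers move at their own pace and stop on an object; the grip force is fixed at half the most. Time passes only in rows, so rows that do not move let the fingers close. It gives the time, the measured TCP pose, the force and the opening at its end, in the units of the state.
- r.get_obs(): the state, without advancing time (a new reading comes with each control period).
- r.get_image(name): name is "side" or "top" or "wrist"; returns (picture, depth): 420x560x3 uint8, red, green, blue; 420x560 float32, m along the optical axis (not along the pixel's ray), 0 where there is no reading.
- r.calibration(name): a dict with "camera_matrix" (3x3 intrinsics, pixels), "R" (3x3) and "t" (3): a world point X has camera coordinates R X + t. Camera axes: x right, y down, z forward; pixel columns grow to the right and rows downward; lengths in m; the calibration is good to about 2 mm. A picture is of the moment at which its call begins: read the wrist's pose just before it. calibration takes no time and is no camera call; for the wrist camera it gives the pose at the moment of the call.
- r.hand_in(): hands the job in, once; it reports no verdict.
Trained networks look in the newest picture that a camera, given by its name, has taken for a name from the list of things; names that differ only in an ending like _2 or _b are one class to them, and where a whole thing is asked for, a point or a joint stands for the part that bears it (a point fixed in the world has none). Each returns a list of dicts, best first, with "confidence" (0 to 1); they miss things now and then, are a little off and sometimes report something else, mostly with a low value. They report only what shows in the picture. A call takes as long as a camera call.
- r.spot_in(camera, target): "xyz" ([x, y, z] in m, in world coordinates, good to about 4 mm: the middle of the surface that is visible of it).
- r.cut_out(camera, target): "region" (420x560 bool, what is visible of it).
- r.spot_point(camera, target): "xyz" ([x, y, z] in m, in world coordinates, good to about 4 mm: a listed point, or the origin of a listed thing).
The state is a dict: "t": time; "joints": joint angles; "qvel": joint speeds; "tau": joint torques, N m; "tool_pos": TCP position; "tcp_rot": TCP orientation; "ft_force": force on the tool from outside, world axes, zero at the start; "moment": the same for the moment, N m; "opening": finger opening in m.
Only numpy, scipy, OpenCV 4.12 (cv2) and the standard library are available. Lean on these libraries where they do the work, as an engineer would, in place of code of your own. Each camera call takes 0.05 s, during which the arm holds its last target.

## Working session

There is one attempt and no reset: what is moved stays moved. The work goes in short steps, Python scripts to look and compute and a tool call to move; the robot and the scene stay as the last step left them, time stands still between calls to the robot, and variables do not carry over. Pictures are saved under pics/ and viewed, and the job is handed in when it is done.

Besides the shell and the picture viewer there is one more tool, called by a JSON object that holds its "api" and its "payload". send_rows: Moves the arm, as the interface text tells. Its arguments: {"type":"object","properties":{"increments":{"type":"array"}},"required":["increments"]}

```bash
ls; mkdir -p pics
cat > h.py <<'E'
import numpy as np, cv2
from rig import r
def snap(cam,fn):
    p,d=r.get_image(cam); cv2.imwrite('pics/'+fn,p[:,:,::-1]); return p,d
E
python3 - <<'E'
from h import *
np.set_printoptions(precision=4,suppress=True)
print(r.get_obs())
for c in ['side','top','wrist']:
    snap(c,'a_'+c+'.png'); k=r.calibration(c); print(c,k)
for c in ['top','side']:
    for n in ['parts_cabinet','cabinet_rail','cabinet_heel','service_rest','foot_plate','foot_bar','blade_edge','pail_1','pail_1_grip']:
        print(c,n,[(np.round(q['xyz'],4),round(q['confidence'],2)) for q in r.spot_point(c,n)])
E
```

```text
pics
{'t': 0.0, 'joints': array([ 1.1737,  0.3781,  0.0796,  1.2744, -0.    ,  1.4605]), 'qvel': array([-0.0003,  0.0003,  0.0008, -0.001 , -0.0016, -0.0008]), 'tau': array([ -0.0006, -46.3608,  26.9873,   0.021 ,  -0.0002,   0.    ]), 'tool_pos': array([0.1624, 0.5509, 0.2303]), 'tcp_rot': array([ 0.6997,  0.1003,  0.7   , -0.1018]), 'ft_force': array([-0.4956,  0.1153,  0.6894]), 'moment': array([ 0.022 , -0.0375, -0.0019]), 'opening': 0.08516093406190525}
side {'camera_matrix': array([[396.0721,   0.    , 282.1907],
       [  0.    , 396.0721, 212.5576],
       [  0.    ,   0.    ,   1.    ]]), 'R': array([[-0.9864, -0.1642, -0.0118],
       [-0.0746,  0.5098, -0.8571],
       [ 0.1467, -0.8445, -0.5151]]), 't': array([0.4965, 0.1727, 1.0937])}
top {'camera_matrix': array([[456.4472,   0.    , 274.8108],
       [  0.    , 456.4472, 206.5513],
       [  0.    ,   0.    ,   1.    ]]), 'R': array([[ 0.0188, -0.9998,  0.0095],
       [-0.9976, -0.0194, -0.0661],
       [ 0.0662, -0.0082, -0.9978]]), 't': array([-0.0276,  0.5068,  1.2568])}
wrist {'camera_matrix': array([[356.963 ,   0
[... 1031 characters left out ...]
side cabinet_rail [(array([ 0.5403, -0.0226,  0.1959]), 0.59), (array([ 0.4132, -0.2093,  0.0481]), 0.36)]
side cabinet_heel []
side service_rest [(array([ 0.6219, -0.0036,  0.0005]), 0.58)]
side foot_plate [(array([ 0.479 , -0.2406, -0.0008]), 0.59), (array([0.578 , 0.0423, 0.173 ]), 0.54)]
side foot_bar [(array([ 0.5836, -0.0189,  0.0028]), 0.51)]
side blade_edge [(array([ 0.5851, -0.0857,  0.2502]), 0.75), (array([ 0.518 , -0.2606,  0.0016]), 0.58)]
side pail_1 [(array([0.5757, 0.0418, 0.175 ]), 0.84), (array([ 0.5847, -0.0139,  0.1713]), 0.65), (array([ 0.5839, -0.0851,  0.1663]), 0.54)]
side pail_1_grip [(array([0.5793, 0.0536, 0.2547]), 0.65), (array([ 0.622 , -0.0062, -0.002 ]), 0.4)]
```

View pics/a_top.png

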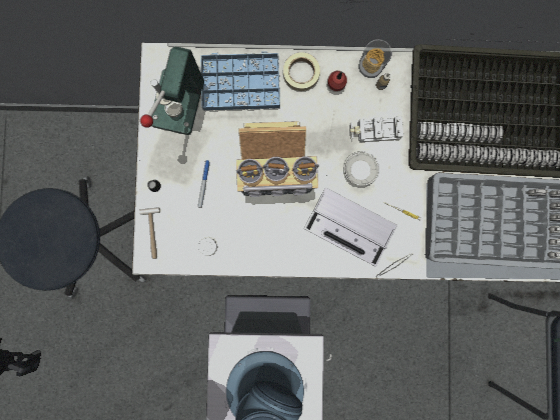

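View pics/a_side.png

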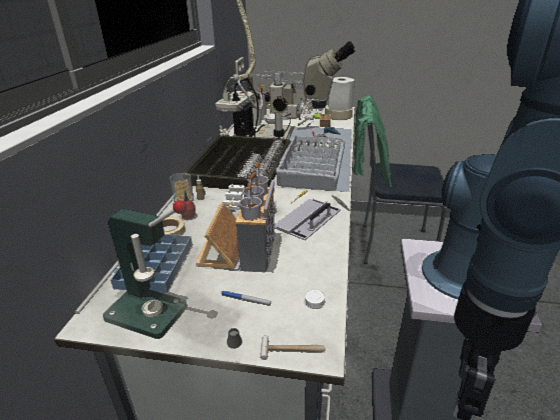

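View pics/a_wrist.png

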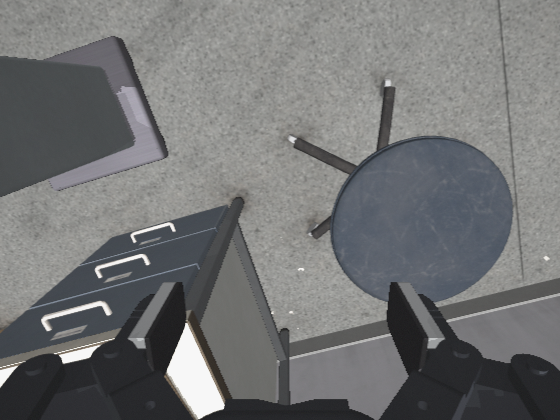

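```bash
cat >> h.py <<'E'
def world(cam,d,mask=None,k=None):
    k=k or r.calibration(cam); K=k['camera_matrix'];R=k['R'];t=k['t']
    v,u=np.mgrid[0:d.shape[0],0:d.shape[1]]
    P=np.stack([(u-K[0,2])/K[0,0]*d,(v-K[1,2])/K[1,1]*d,d],-1)
    return (P-t)@R
def proj(k,X):
    K=k['camera_matrix']; c=np.asarray(X)@k['R'].T+k['t']; p=c@K.T; return p[...,:2]/p[...,2:]
def ortho(cam,p,d,x0,x1,y0,y1,zmin,zmax,s=1000,k=None):
    W=world(cam,d,k=k); m=(d>0)&(W[...,2]>zmin)&(W[...,2]<zmax)
    im=np.zeros((int((x1-x0)*s),int((y1-y0)*s),3),np.uint8)
    X=W[m];c=p[m]; i=((x1-X[:,0])*s).astype(int); j=((y1-X[:,1])*s).astype(int)
    ok=(i>=0)&(j>=0)&(i<im.shape[0])&(j<im.shape[1]); im[i[ok],j[ok]]=c[ok][:,::-1]; return im
E
python3 - <<'E'
from h import *
p,d=snap('top','b_top.png')
c=p[110:290,130:440]; cv2.imwrite('pics/b_zoom.png',cv2.resize(c[:,:,::-1],None,fx=2.55,fy=2.55,interpolation=cv2.INTER_CUBIC))
c=p[150:200,225:330]; cv2.imwrite('pics/b_zoom2.png',cv2.resize(c[:,:,::-1],None,fx=7.5,fy=7.5,interpolation=cv2.INTER_CUBIC))
np.set_printoptions(precision=4,suppress=True)
for n in ['screwdriver_3','tweezers_2','loupe','marker','parts_tin','bench_hammer','dishes']:
    print(n,[(np.round(q['xyz'],3),round(q['confidence'],2)) for q in r.spot_point('top',n)])
W=world('top',d)
print('front edge',[W[v,230] for v in range(262,280,3)])
# cabinet top yaw, z .15-.18
m=(abs(W[...,2]-.17)<.006)&(d>0)&(W[...,0]>.5)&(W[...,0]<.65)&(abs(W[...,1])<.2)
print(m.sum(),cv2.minAreaRect((W[m][:,:2]*1000).astype(np.float32)))
m=(W[...,2]<.012)&(W[...,2]>.003)&(d>0)&(W[...,0]>.35)&(W[...,0]<.6)&(W[...,1]<-.1)&(W[...,1]>-.37)
print(m.sum(),cv2.minAreaRect((W[m][:,:2]*1000).astype(np.float32)))
m=(W[...,2]>.24)&(d>0)&(W[...,0]>.5)&(W[...,0]<.65)&(abs(W[...,1])<.2)
print(W[m])
E
```

```text
screwdriver_3 [(array([ 0.501, -0.378, -0.006]), 0.48)]
tweezers_2 [(array([ 0.348, -0.36 ,  0.   ]), 0.54)]
loupe [(array([0.556, 0.326, 0.003]), 0.5)]
marker [(array([ 0.567,  0.182, -0.005]), 0.76)]
parts_tin [(array([0.392, 0.17 , 0.001]), 0.61)]
bench_hammer [(array([0.426, 0.327, 0.004]), 0.85)]
dishes [(array([ 0.615, -0.253, -0.001]), 0.75)]
front edge [array([ 0.3498,  0.1052, -0.0063]), array([ 0.3417,  0.1046, -0.0017]), array([ 0.3334,  0.1043, -0.0009]), array([ 0.3248,  0.1044, -0.005 ]), array([ 0.3167,  0.1039, -0.0017]), array([ 0.2419,  0.1682, -0.75  ])]
863 ((578.7832641601562, -19.018089294433594), (80.95304870605469, 199.97021484375), 3.6652233600616455)
2542 ((474.50994873046875, -235.15081787109375), (248.9993896484375, 268.6180419921875), 0.21698187291622162)
[[ 0.5953 -0.1013  0.2538]
 [ 0.591   0.0015  0.253 ]
 [ 0.5907 -0.0008  0.2548]
 [ 0.5906 -0.003   0.256 ]
 [ 0.5911 -0.0053  0.2533]
 [ 0.5905 -0.0076  0.2572]
 [ 0.5903 -0.0099  0.2585]
 [ 0.5914 -0.0122  0.2525]
 [ 0.5926 -0.083   0.2538]
 [ 0.592  -0.085   0.2574]
 [ 0.5929 -0.0877  0.2524]
 [ 0.592
[... 6393 characters left out ...]
 0.5754  0.0558  0.2576]
 [ 0.5758  0.0536  0.2555]
 [ 0.5758  0.0513  0.2557]
 [ 0.5756  0.049   0.2573]
 [ 0.5758  0.0468  0.256 ]
 [ 0.576   0.0445  0.2553]
 [ 0.576   0.0422  0.2552]
 [ 0.5762  0.04    0.2545]
 [ 0.5763  0.0377  0.2541]
 [ 0.5765  0.0355  0.2532]
 [ 0.5764  0.0332  0.2538]
 [ 0.5764  0.0309  0.2545]
 [ 0.5767  0.0287  0.2527]
 [ 0.5746  0.0726  0.2447]
 [ 0.5737  0.0698  0.2516]
 [ 0.574   0.0676  0.2501]
 [ 0.5728  0.0625  0.2586]
 [ 0.5735  0.0604  0.2545]
 [ 0.5735  0.0582  0.2548]
 [ 0.5736  0.0559  0.2544]
 [ 0.5736  0.0536  0.2548]
 [ 0.5737  0.0514  0.2539]
 [ 0.5739  0.0491  0.253 ]
 [ 0.5741  0.0469  0.2517]
 [ 0.5745  0.0448  0.2493]
 [ 0.5715  0.0629  0.2519]]
```

View pics/b_zoom.png

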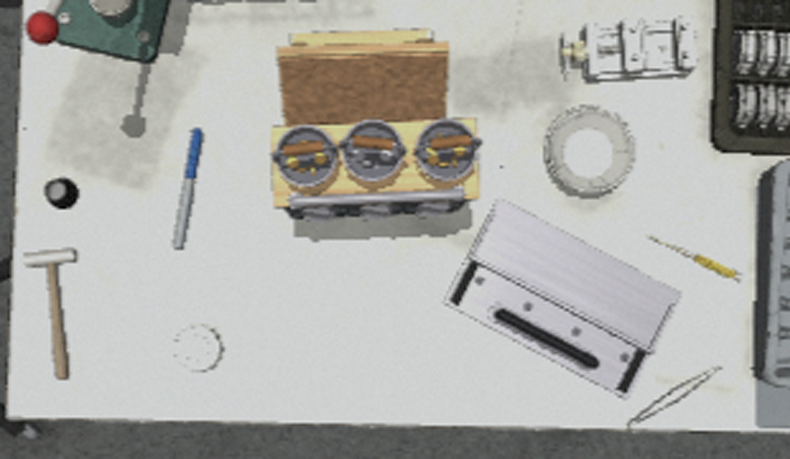

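View pics/b_zoom2.png

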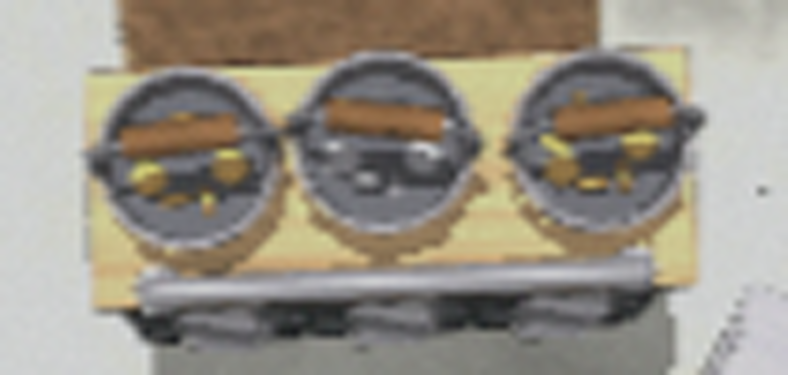

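```bash
cat > m.py <<'E'
from h import *
from scipy.spatial.transform import Rotation as Rn
np.set_printoptions(precision=4,suppress=True)
o=r.get_obs(); q=o['tcp_rot']; print(Rn.from_quat([q[1],q[2],q[3],q[0]]).as_matrix())
p,d=r.get_image('top'); W=world('top',d)
m=(W[...,2]>.249)&(d>0)&(W[...,0]>.5)&(W[...,0]<.65)&(abs(W[...,1])<.2)
X=W[m]
for a,b in [(.02,.09),(-.045,.012),(-.13,-.05)]:
    Y=X[(X[:,1]>a)&(X[:,1]<b)]; rc=cv2.minAreaRect((Y[:,:2]*1000).astype(np.float32))
    c=Y.mean(0); u=np.linalg.svd(Y[:,:2]-c[:2])[2][0]; u*=np.sign(u[1]); print('grip',c,'yaw',np.arctan2(-u[0],u[1]),rc)
m=(abs(W[...,2]-.2)<.01)&(d>0)&(W[...,0]>.52)&(W[...,0]<.555)&(abs(W[...,1])<.13)
Y=W[m]; c=Y.mean(0); u=np.linalg.svd(Y[:,:2]-c[:2])[2][0];u*=np.sign(u[1]); print('rail',c,'yaw',np.arctan2(-u[0],u[1]),Y[:,1].min(),Y[:,1].max())
def showmask(n,zlo,zhi,fn):
    g=r.cut_out('top',n)
    if not g: print('none');return
    mm=g[0]['region']&(d>0)&(W[...,2]>zlo)&(W[...,2]<zhi); Y=W[mm]
    rc=cv2.minAreaRect((Y[:,:2]*1000).astype(np.float32)); print(n,g[0]['confidence'],mm.sum(),rc,cv2.boxPoints(rc).tolist())
showmask('parts_cabinet',.16,.18,'')
showmask('foot_plate',-.005,.02,'')
showmask('foot_bar',.04,.065,'')
showmask('service_rest',-.01,.2,'')
E
python3 m.py
```

```text
[[ 0.      0.2829  0.9592]
 [ 0.0001  0.9592 -0.2829]
 [-1.      0.0001 -0.    ]]
grip [0.5788 0.045  0.2558] yaw 0.15790332926083708 ((579.0736083984375, 44.792724609375), (11.301934242248535, 45.88492965698242), 9.327662467956543)
grip [ 0.5852 -0.0155  0.2559] yaw -0.08821482976678366 ((585.43017578125, -15.666746139526367), (43.9625358581543, 10.59581184387207), 86.25212097167969)
grip [ 0.587  -0.0844  0.2557] yaw 0.14213569851687874 ((587.3287963867188, -84.32545471191406), (10.893606185913086, 43.87406921386719), 8.379425048828125)
rail [ 0.5422 -0.02    0.2007] yaw 0.05256022581129897 -0.10219123722386958 0.060700493737459386
parts_cabinet 0.65 823 ((579.0189819335938, -19.646820068359375), (80.66006469726562, 199.251708984375), 3.79293155670166) [[532.1869506835938, 77.09295654296875], [545.3676147460938, -121.72232055664062], [625.8510131835938, -116.3865966796875], [612.6703491210938, 82.42868041992188]]
foot_plate 0.63 3596 ((455.41455078125, -231.06629943847656), (232.4958953857422, 136.43490600585938), 63.11116027832031) [[341.99798583984375, -303.8940734863281], [463.68231201171875, -365.5982666015625], [568.8311157226562, -158.238525390625], [447.14678955078125, -96.53433227539062]]
none
service_rest 0.83 2284 ((695.2816162109375, -9.553970336914062), (107.42678833007812, 183.73846435546875), 3.3871982097625732) [[636.234130859375, 78.981201171875], [647.0899658203125, -104.436279296875], [754.3291015625, -98.08914184570312], [743.4732666015625, 85.32833862304688]]
```

{"api": "send_rows", "payload": {"increments": [[[0,0,0.04,0,0,0,0],[0,0,0.04,0,0,0,0],[0.0231,-0.0281,0,0,0,-0.0626,0],[0.0231,-0.0281,0,0,0,-0.0626,0],[0.0231,-0.0281,0,0,0,-0.0626,0],[0.0231,-0.0281,0,0,0,-0.0626,0],[0.0231,-0.0281,0,0,0,-0.0626,0],[0.0231,-0.0281,0,0,0,-0.0626,0],[0.0231,-0.0281,0,0,0,-0.0626,0],[0.0231,-0.0281,0,0,0,-0.0626,0],[0.0231,-0.0281,0,0,0,-0.0626,0],[0.0231,-0.0281,0,0,0,-0.0626,0],[0.0231,-0.0281,0,0,0,-0.0626,0],[0.0231,-0.0281,0,0,0,-0.0626,0],[0.0231,-0.0281,0,0,0,-0.0626,0],[0.0231,-0.0281,0,0,0,-0.0626,0],[0.0231,-0.0281,0,0,0,-0.0626,0],[0.0231,-0.0281,0,0,0,-0.0626,0],[0.0231,-0.0281,0,0,0,-0.0626,0],[0.0231,-0.0281,0,0,0,-0.0626,0]]]}}

```text
t: 3.7
tool_pos: [0.5793, 0.0445, 0.3114]
tcp_rot: [0.537, 0.46, 0.537, -0.46]
ft_force: [0.3, 0.1, 0.2]
opening: 0.0427
```

Run:
```python
from h import *
k=r.calibration('wrist');snap('wrist','c_w.png'); print(k['R'],k['t'], proj(k,[[.579,.045,.253],[.5852,-.0155,.253]]))
```

```text
[[ 9.88065736e-01  1.54031733e-01  5.71467284e-04]
 [ 1.45352609e-01 -9.33606867e-01  3.27491736e-01]
 [ 5.09776453e-02 -3.23500299e-01 -9.44853870e-01]] [-0.57934562 -0.11022486  0.44142713] [[285.73191113 234.81760254]
 [280.9521263  319.13153673]]
```

View pics/c_w.png

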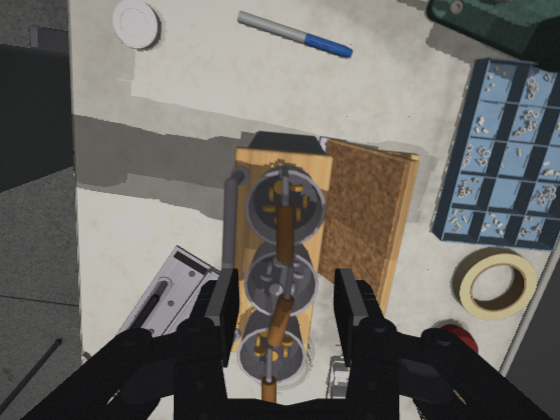

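{"api": "send_rows", "payload": {"increments": [[[0,0,-0.025,0,0,0,0],[0,0,-0.025,0,0,0,0],[0,0,-0.015,0,0,0,0],[0,0,-0.0115,0,0,0,0],[0,0,0,0,0,0,-1],[0,0,0,0,0,0,-1],[0,0,0,0,0,0,-1],[0,0,0,0,0,0,-1],[0,0,0,0,0,0,-1],[0,0,0.01,0,0,0,-1],[0,0,0.02,0,0,0,-1],[0,0,0.03,0,0,0,-1]]]}}

```text
t: 4.95
tool_pos: [0.5773, 0.0458, 0.2945]
tcp_rot: [0.537, 0.458, 0.539, -0.46]
ft_force: [-0.2, 0.5, -0.7]
opening: 0.009
```

{"api": "send_rows", "payload": {"increments": [[[0,0.03,0,0,0,0,-1],[0.0005,0.044,0,0,0,0,-1],[0.0005,0.044,0,0,0,0,-1],[0.0005,0.044,-0.01,0,0,0,-1],[0,0.03,-0.03,0,0,0,-1],[0,0.012,-0.04,0,0,0,-1],[0,0,-0.04,0,0,0,-1],[0,0,-0.04,0,0,0,-1],[0,0,-0.03,0,0,0,-1],[0,0,-0.02,0,0,0,-1],[0,0,-0.008,0,0,0,-1],[0,0,0,0,0,0,-1]]]}}

```text
t: 6.15
tool_pos: [0.5793, 0.2495, 0.0762]
tcp_rot: [0.537, 0.459, 0.538, -0.46]
ft_force: [-0.0, -0.3, -0.4]
opening: 0.0091
```

Run:
```python
from h import *
p,d=snap('side','d_s.png'); cv2.imwrite('pics/d_sz.png',cv2.resize(p[150:370,100:360,::-1],None,fx=3,fy=3)[:600,:800])
```

```text
(no output)
```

View pics/d_sz.png

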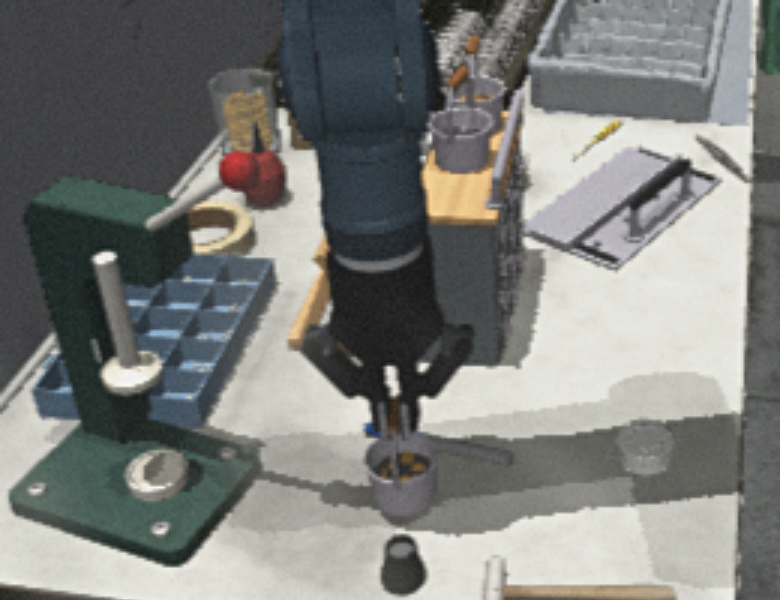

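{"api": "send_rows", "payload": {"increments": [[[0,0,-0.007,0,0,0,-1],[0,0,-0.004,0,0,0,-1],[0,0,0,0,0,0,-1]]]}}

```text
t: 6.5
tool_pos: [0.58, 0.2497, 0.0659]
tcp_rot: [0.538, 0.459, 0.538, -0.459]
ft_force: [-0.0, -0.2, -0.7]
opening: 0.009
```

{"api": "send_rows", "payload": {"increments": [[[0,0,-0.002,0,0,0,-1],[0,0,0,0,0,0,0],[0,0,0,0,0,0,0],[0,0,0,0,0,0,0],[0,0,0.02,0,0,0,0],[0,0,0.045,0,0,0,0],[0,0,0.05,0,0,0,0],[0,0,0.05,0,0,0,0],[0,-0.015,0.045,0,0,-0.03,0],[0,-0.025,0.03,0,0,-0.03,0],[0.001,-0.045,0.005,0,0,-0.04,0],[0.001,-0.045,0,0,0,-0.04,0],[0.001,-0.045,0,0,0,-0.04,0],[0.001,-0.045,0,0,0,-0.04,0],[0.001,-0.03,0,0,0,-0.025,0],[0,-0.015,0,0,0,0,0],[0,0,0,0,0,0,0]]]}}

```text
t: 8.2
tool_pos: [0.585, -0.0167, 0.3086]
tcp_rot: [0.477, 0.522, 0.477, -0.522]
ft_force: [0.2, 1.2, 0.2]
opening: 0.0426
```

Run:
```python
from h import *
o=r.get_obs();print(o['tool_pos'],o['joints'])
k=r.calibration('wrist');snap('wrist','e_w.png'); print(proj(k,[[.5852,-.0155,.253],[.587,-.0844,.253]]),r.spot_point('wrist','pail_2_grip'))
```

```text
[ 0.58498086 -0.01665127  0.3086349 ] [-1.36922801e-01  3.99124527e-01  3.11763323e-01  1.48361122e+00
  1.66579626e-04  1.52394766e+00]
[[286.74713145 235.63958279]
 [298.69152759 330.72012367]] [{'xyz': [0.5881, -0.0164, 0.2539], 'confidence': 0.72}]
```

View pics/e_w.png

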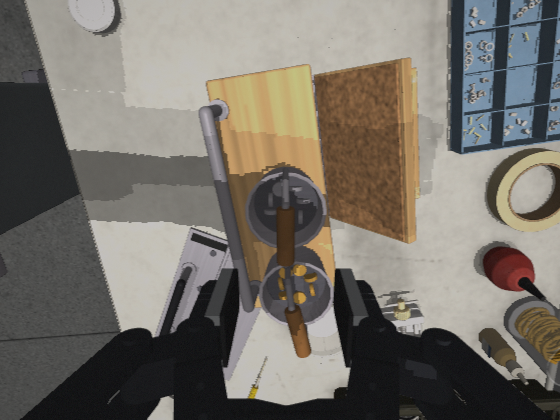

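{"api": "send_rows", "payload": {"increments": [[[0,0,-0.025,0,0,0,0],[0,0.001,-0.024,0,0,0,0],[0,0,-0.015,0,0,0,0],[0,0,-0.01,0,0,0,0],[0,0,0,0,0,0,-1],[0,0,0,0,0,0,-1],[0,0,0,0,0,0,-1],[0,0,0,0,0,0,-1],[0,0,0,0,0,0,-1],[0,0,0.01,0,0,0,-1],[0,0,0.02,0,0,0,-1],[0,0,0.03,0,0,0,-1],[-0.01,0.025,0.02,0,0,0.03,-1],[-0.018,0.042,0,0,0,0.03,-1],[-0.018,0.042,0,0,0,0.03,-1],[-0.018,0.042,0,0,0,0.03,-1],[-0.018,0.042,-0.005,0,0,0.03,-1],[-0.018,0.042,-0.015,0,0,0,-1],[-0.01,0.027,-0.02,0,0,0,-1],[0,0.008,-0.03,0,0,0,-1]]]}}

```text
t: 10.3
tool_pos: [0.4746, 0.259, 0.2465]
tcp_rot: [0.517, 0.485, 0.516, -0.482]
ft_force: [0.7, -0.1, -1.3]
opening: 0.0085
```

{"api": "send_rows", "payload": {"increments": [[[0,0,-0.04,0,0,0,-1],[0,0,-0.045,0,0,0,-1],[0,0,-0.04,0,0,0,-1],[0,0,-0.028,0,0,0,-1],[0,0,-0.015,0,0,0,-1],[0,0,-0.007,0,0,0,-1],[0,0,-0.003,0,0,0,-1],[0,0,0,0,0,0,-1]]]}}

```text
t: 11.1
tool_pos: [0.4757, 0.256, 0.0676]
tcp_rot: [0.515, 0.485, 0.515, -0.484]
ft_force: [-0.1, 0.4, -1.0]
opening: 0.0091
```

{"api": "send_rows", "payload": {"increments": [[[0,0,-0.003,0,0,0,-1],[0,0,0,0,0,0,0],[0,0,0,0,0,0,0],[0,0,0,0,0,0,0],[0,0,0.02,0,0,0,0],[0,0,0.045,0,0,0,0],[0,0,0.05,0,0,0,0],[0,0,0.05,0,0,0,0],[0.006,-0.015,0.045,0,0,0,0],[0.01,-0.03,0.03,0,0,0.02,0],[0.0137,-0.0425,0.006,0,0,0.02,0],[0.0137,-0.0425,0,0,0,0.02,0],[0.0137,-0.0425,0,0,0,0.02,0],[0.0137,-0.0425,0,0,0,0,0],[0.0137,-0.0425,0,0,0,0,0],[0.0137,-0.0425,0,0,0,0,0],[0.009,-0.028,0,0,0,0,0],[0.004,-0.012,0,0,0,0,0],[0,0,0,0,0,0,0]]]}}

```text
t: 13.0
tool_pos: [0.5864, -0.0855, 0.3094]
tcp_rot: [0.534, 0.464, 0.534, -0.464]
ft_force: [-0.1, 0.5, -0.4]
opening: 0.0425
```

Run:
```python
from h import *
o=r.get_obs();print(o['tool_pos'],o['joints'])
k=r.calibration('wrist');snap('wrist','f_w.png'); print(proj(k,[[.587,-.0844,.253]]),r.spot_point('wrist','pail_2_grip'))
```

```text
[ 0.58636448 -0.08553329  0.30936992] [-2.51951640e-01  4.16566118e-01  3.39969449e-01  1.49466340e+00
  1.43569237e-04  1.17900564e+00]
[[287.42246397 235.47891457]] []
```

View pics/f_w.png

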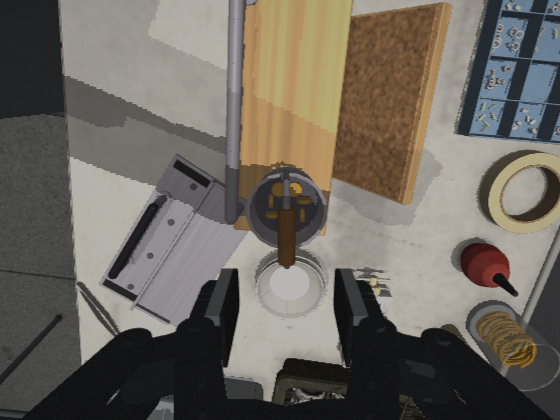

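{"api": "send_rows", "payload": {"increments": [[[0,0,-0.025,0,0,0,0],[0,0.001,-0.025,0,0,0,0],[0,0,-0.015,0,0,0,0],[0,0,-0.01,0,0,0,0],[0,0,0,0,0,0,-1],[0,0,0,0,0,0,-1],[0,0,0,0,0,0,-1],[0,0,0,0,0,0,-1],[0,0,0,0,0,0,-1],[0,0,0.01,0,0,0,-1],[0,0,0.02,0,0,0,-1],[0,0,0.03,0,0,0,-1],[-0.015,0.02,0.02,0,0,0,-1],[-0.023,0.037,0,0,0,0,-1],[-0.023,0.037,0,0,0,0,-1],[-0.023,0.037,0,0,0,0,-1],[-0.023,0.037,0,0,0,0,-1],[-0.023,0.037,0,0,0,0,-1],[-0.023,0.037,0,0,0,0,-1],[-0.023,0.037,0,0,0,0,-1]]]}}

```text
t: 15.1
tool_pos: [0.4092, 0.1969, 0.3156]
tcp_rot: [0.534, 0.464, 0.534, -0.463]
ft_force: [0.7, 0.5, 0.4]
opening: 0.0086
```

{"api": "send_rows", "payload": {"increments": [[[-0.022,0.035,0,0,0,0,-1],[-0.013,0.02,-0.02,0,0,0,-1],[0,0,-0.04,0,0,0,-1],[0,0,-0.045,0,0,0,-1],[0,0,-0.045,0,0,0,-1],[0,0,-0.04,0,0,0,-1],[0,0,-0.03,0,0,0,-1],[0,0,-0.015,0,0,0,-1],[0,0,-0.008,0,0,0,-1],[0,0,0,0,0,0,-1]]]}}

```text
t: 16.1
tool_pos: [0.3749, 0.2505, 0.0715]
tcp_rot: [0.534, 0.463, 0.534, -0.464]
ft_force: [-0.3, -0.7, -0.0]
opening: 0.0094
```

{"api": "send_rows", "payload": {"increments": [[[0,0,-0.004,0,0,0,-1],[0,0,-0.003,0,0,0,-1],[0,0,0,0,0,0,0.2],[0,0,0,0,0,0,0.2],[0,0,0,0,0,0,0.2],[0,0,0.02,0,0,0,0.2],[0,0,0.045,0,0,0,0.2],[0,0,0.05,0,0,0,0.2],[0,0,0.05,0,0,0,0.2],[0.01,-0.02,0.035,0,0,-0.02,0.2],[0.015,-0.04,0.02,0,0,-0.03,0.2],[0.015,-0.04,0,0,0,-0.04,0.2],[0.015,-0.04,0,0,0,0,0.2],[0.015,-0.04,0,0,0,0,0.2],[0.005,-0.03,0,0,0,0,0.2],[0,-0.03,0,0,0,0,0.2],[0,0,0,0,0,0,0.2]]]}}

```text
t: 17.8
tool_pos: [0.4504, 0.0079, 0.2849]
tcp_rot: [0.512, 0.488, 0.511, -0.488]
ft_force: [-0.2, -0.4, -0.3]
opening: 0.0511
```

Run:
```python
from h import *
o=r.get_obs();print(o['tool_pos'],o['joints'],o['tcp_rot'])
snap('wrist','g_w.png'); p,d=snap('top','g_t.png')
cv2.imwrite('pics/g_z.png',cv2.resize(p[110:290,130:440,::-1],None,fx=2.55,fy=2.55,interpolation=cv2.INTER_CUBIC))
W=world('top',d)
for n in ['pail_1','cabinet_rail','foot_bar','foot_plate','service_rest','parts_cabinet']:
    print(n,[(np.round(q['xyz'],4),round(q['confidence'],2)) for q in r.spot_point('top',n)])
m=(abs(W[...,2]-.17)<.008)&(d>0)&(W[...,0]>.5)&(W[...,0]<.65)&(abs(W[...,1])<.2)
print(m.sum(),cv2.minAreaRect((W[m][:,:2]*1000).astype(np.float32)))
m=(abs(W[...,2]-.2)<.01)&(d>0)&(W[...,0]>.52)&(W[...,0]<.555)&(abs(W[...,1])<.13)
Y=W[m]; c=Y.mean(0); u=np.linalg.svd(Y[:,:2]-c[:2])[2][0];u*=np.sign(u[1]); print('rail',c,'yaw',np.arctan2(-u[0],u[1]),Y[:,1].min(),Y[:,1].max())
```

```text
[0.45037299 0.00786721 0.28486061] [-1.22706473e-01  1.12771735e-01 -1.27808802e-01  1.32986768e+00
 -1.18070234e-03  1.40074222e+00] [ 0.5120433   0.48776238  0.51134779 -0.48828572]
pail_1 [(array([ 0.379 ,  0.243 , -0.0022]), 0.96), (array([ 0.5791,  0.2466, -0.0048]), 0.82), (array([ 0.4753,  0.2527, -0.0032]), 0.6)]
cabinet_rail [(array([ 0.5383, -0.0188,  0.2017]), 0.68)]
foot_bar [(array([ 0.4085, -0.2105,  0.0456]), 0.91)]
foot_plate [(array([ 0.4784, -0.2439,  0.0029]), 0.94)]
service_rest [(array([ 0.6226, -0.0112, -0.001 ]), 0.75), (array([0.4269, 0.3237, 0.0058]), 0.73)]
parts_cabinet []
1775 ((580.0564575195312, -19.344650268554688), (80.91523742675781, 199.39781188964844), 3.2567789554595947)
rail [ 0.54638918 -0.08732974  0.20091123] yaw 0.050867986256969304 -0.10199564452968778 -0.07326842986711375
```

View pics/g_z.png

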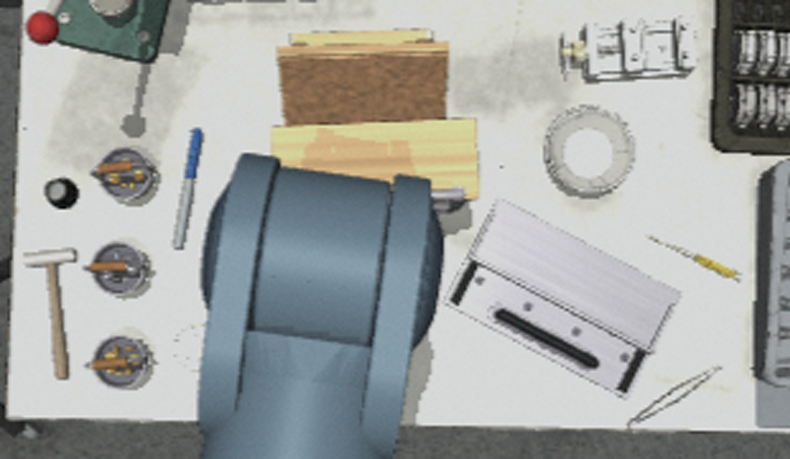

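View pics/g_w.png

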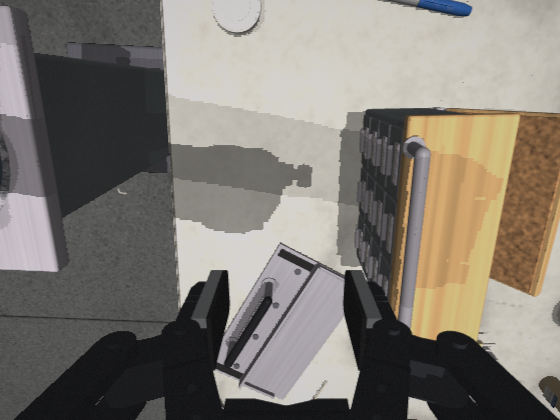

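{"api": "send_rows", "payload": {"increments": [[[0.03,-0.01,0,0,0,0.007,0.2],[0.035,-0.01,0,0,0,0,0.2],[0.0255,-0.0094,-0.01,0,0,0,0.2],[0,0,-0.035,0,0,0,0.2],[0,0,-0.03,0,0,0,0.2],[0,0,-0.02,0,0,0,0.2],[0,0,-0.008,0,0,0,0.2],[0,0,0,0,0,0,0.2]]]}}

```text
t: 19.0
tool_pos: [0.5398, -0.018, 0.1809]
tcp_rot: [0.514, 0.484, 0.515, -0.485]
ft_force: [0.5, 0.7, 0.6]
opening: 0.0514
```

Run:
```python
from h import *
k=r.calibration('wrist');snap('wrist','i_w.png');print(proj(k,[[.5415,-.021,.198],[.541,-.021,.198]]))
p,d=snap('side','i_s.png'); cv2.imwrite('pics/i_sz.png',cv2.resize(p[130:280,170:350,::-1],None,fx=4,fy=4))
```

```text
[[290.01865831 314.73417892]
 [288.80800926 314.67055523]]
```

View pics/i_w.png

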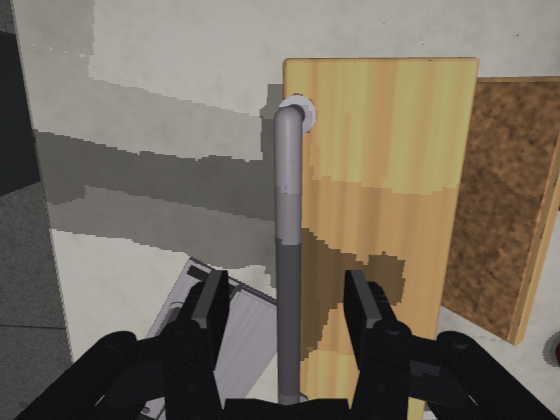

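View pics/i_sz.png

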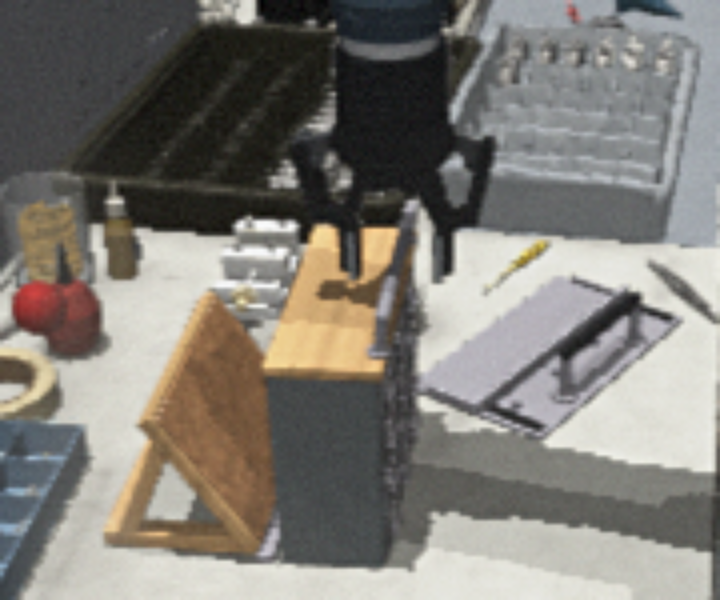

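{"api": "send_rows", "payload": {"increments": [[[0.001,-0.002,0,0,0,0,-1],[0,0,0,0,0,0,-1],[0,0,0,0,0,0,-1],[0,0,0,0,0,0,-1],[0,0,0,0,0,0,-1],[0,0,0,0,0,0,-1]]]}}

```text
t: 19.7
tool_pos: [0.5409, -0.021, 0.1825]
tcp_rot: [0.515, 0.485, 0.515, -0.485]
ft_force: [-4.0, -0.5, 6.4]
opening: 0.0077
```

{"api": "send_rows", "payload": {"increments": [[[0.0067,0.0004,0.0022,0,0,0,-1],[0.0067,0.0004,0.0022,0,0,0,-1],[0.0067,0.0004,0.0022,0,0,0,-1],[0.0069,0.0004,0.0016,0,0,0,-1],[0.0069,0.0004,0.0016,0,0,0,-1],[0.0069,0.0004,0.0015,0,0,0,-1]]]}}

```text
t: 20.3
tool_pos: [0.5815, -0.0183, 0.1941]
tcp_rot: [0.514, 0.485, 0.515, -0.485]
ft_force: [-5.5, -0.3, 5.9]
opening: 0.0084
```

{"api": "send_rows", "payload": {"increments": [[[0.007,0.0004,0.0009,0,0,0,-1],[0.007,0.0004,0.0009,0,0,0,-1],[0.007,0.0004,0.0008,0,0,0,-1],[0.0071,0.0004,0.0002,0,0,0,-1],[0.0071,0.0004,0.0002,0,0,0,-1],[0.0071,0.0004,0.0001,0,0,0,-1]]]}}

```text
t: 20.9
tool_pos: [0.6254, -0.0155, 0.196]
tcp_rot: [0.514, 0.485, 0.515, -0.485]
ft_force: [-2.6, 0.7, 0.9]
opening: 0.0079
```

Run:
```python
from h import *
p,d=snap('side','j_s.png'); cv2.imwrite('pics/j_sz.png',cv2.resize(p[130:280,170:350,::-1],None,fx=4,fy=4))
print(r.get_obs()['ft_force'])
```

```text
[1.41274326 1.33643381 2.93151203]
```

View pics/j_sz.png

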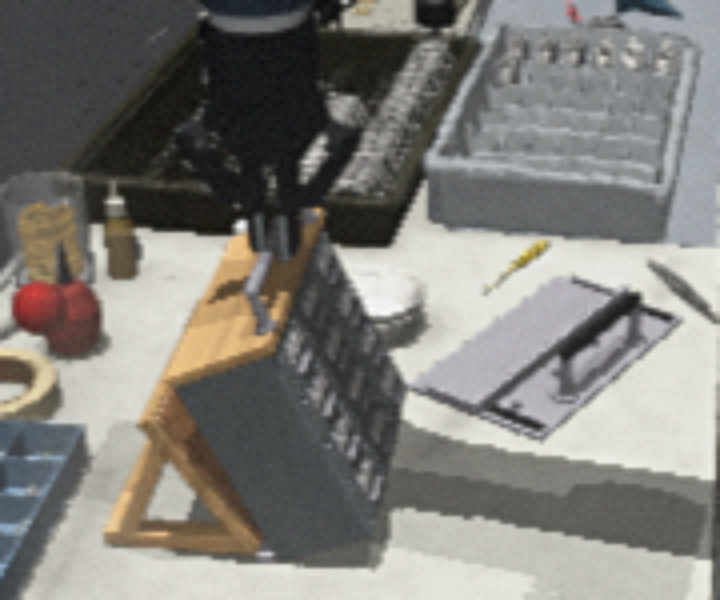

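{"api": "send_rows", "payload": {"increments": [[[0.007,0.0004,-0.0005,0,0,0,-1],[0.007,0.0004,-0.0006,0,0,0,-1],[0.007,0.0004,-0.0006,0,0,0,-1],[0.0056,0.0003,-0.0009,0,0,0,-1],[0.0056,0.0003,-0.001,0,0,0,-1],[0.005,0.0003,-0.001,0,0,0,-1],[0,0,0,0,0,0,-1]]]}}

```text
t: 21.65
tool_pos: [0.6599, -0.0139, 0.192]
tcp_rot: [0.514, 0.484, 0.516, -0.486]
ft_force: [-8.8, 1.3, 7.9]
opening: 0.0075
```

{"api": "send_rows", "payload": {"increments": [[[0.0015,0,-0.0005,0,0,0,-1],[0.0015,0,-0.0005,0,0,0,-1],[0,0,0,0,0,0,-1]]]}}

```text
t: 21.95
tool_pos: [0.6599, -0.0139, 0.1919]
tcp_rot: [0.512, 0.483, 0.517, -0.487]
ft_force: [-18.2, 0.4, 16.9]
opening: 0.0075
```

Run:
```python
from h import *
p,d=snap('side','k_s.png'); cv2.imwrite('pics/k_sz.png',cv2.resize(p[130:280,170:350,::-1],None,fx=4,fy=4))
print(r.get_obs()['ft_force'])
```

```text
[-17.29051775   0.57406282  16.70663527]
```

View pics/k_sz.png

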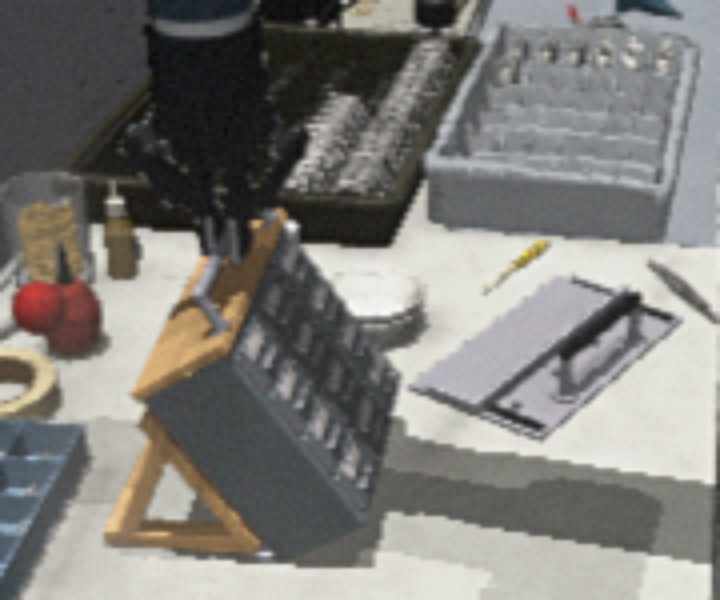

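{"api": "send_rows", "payload": {"increments": [[[-0.0025,0,0.001,0,0,0,-1],[0,0,0,0,0,0,-0.4],[0,0,0,0,0,0,-0.4],[0,0,0.003,0,0,0,-0.4],[0,0,0.01,0,0,0,-0.4],[0,0,0.03,0,0,0,-0.2],[0,0,0.03,0,0,0,0]]]}}

```text
t: 22.7
tool_pos: [0.6622, -0.0138, 0.2654]
tcp_rot: [0.514, 0.485, 0.515, -0.485]
ft_force: [0.2, -0.9, 0.9]
opening: 0.0429
```

```bash
cat > plate.py <<'E'
from h import *
np.set_printoptions(precision=4,suppress=True)
p,d=r.get_image('top'); W=world('top',d)
for n in ['foot_plate','foot_bar','blade_edge','cabinet_rail','cabinet_heel','parts_cabinet','service_rest']:
    print(n,[(np.round(q['xyz'],4),round(q['confidence'],2)) for q in r.spot_point('top',n)])
g=r.cut_out('top','foot_plate')
for gg in g[:1]:
    m=gg['region']&(d>0)&(W[...,2]>-.005)&(W[...,2]<.02); Y=W[m]
    rc=cv2.minAreaRect((Y[:,:2]*1000).astype(np.float32)); print(gg['confidence'],m.sum(),rc,cv2.boxPoints(rc).tolist())
g=r.cut_out('top','foot_plate')
if g:
    m=cv2.dilate(g[0]['region'].astype(np.uint8),np.ones((5,5)))>0
    m&=(d>0)&(W[...,2]>.035)&(W[...,2]<.065); Y=W[m]
    if len(Y)>10:
        c=Y.mean(0);u=np.linalg.svd(Y[:,:2]-c[:2])[2][0];u*=np.sign(u[1]);print('bar',c,'yaw',np.arctan2(-u[0],u[1]),len(Y),cv2.minAreaRect((Y[:,:2]*1000).astype(np.float32)))
E
python3 - <<'E'
from h import *
p,d=snap('side','l_s.png'); cv2.imwrite('pics/l_sz.png',cv2.resize(p[130:280,170:350,::-1],None,fx=4,fy=4))
E
python3 plate.py
```

```text
foot_plate [(array([ 0.4795, -0.2453,  0.0036]), 0.73)]
foot_bar [(array([ 0.3741,  0.2443, -0.0044]), 0.73), (array([ 0.4089, -0.2103,  0.0435]), 0.66)]
blade_edge [(array([ 0.5137, -0.262 ,  0.0011]), 0.87), (array([ 0.3526, -0.3579,  0.0027]), 0.58)]
cabinet_rail [(array([0.5822, 0.2497, 0.082 ]), 0.63), (array([ 0.5665,  0.1851, -0.0047]), 0.42), (array([ 0.5001, -0.3786, -0.0039]), 0.38)]
cabinet_heel []
parts_cabinet [(array([ 0.5799,  0.2479, -0.0039]), 0.65)]
service_rest [(array([0.4752, 0.2559, 0.0822]), 0.71)]
0.72 3493 ((455.4869079589844, -231.42172241210938), (230.64553833007812, 131.65867614746094), 63.04585266113281) [[344.53546142578125, -304.37799072265625], [461.8919677734375, -364.055908203125], [566.4383544921875, -158.4654541015625], [449.08184814453125, -98.78753662109375]]
bar [ 0.4117 -0.207   0.0495] yaw -0.4689164856546779 193 ((411.9856872558594, -207.15518188476562), (118.991455078125, 11.946675300598145), 62.906314849853516)
```

View pics/l_sz.png

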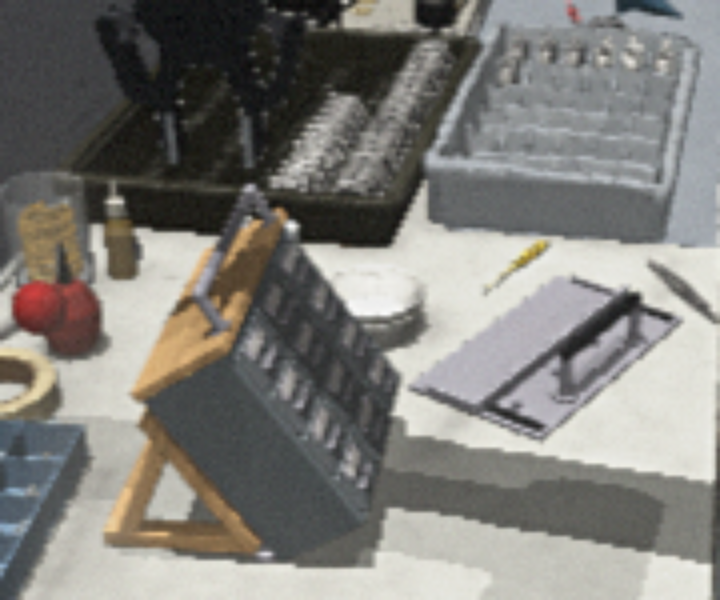

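{"api": "send_rows", "payload": {"increments": [[[-0.018,-0.014,0,0,0,-0.04,0],[-0.031,-0.024,0,0,0,-0.06,0],[-0.031,-0.024,0,0,0,-0.06,0],[-0.031,-0.024,0,0,0,-0.06,0],[-0.031,-0.024,-0.01,0,0,-0.06,0],[-0.031,-0.024,-0.02,0,0,-0.06,0],[-0.031,-0.024,-0.03,0,0,-0.06,0],[-0.031,-0.024,-0.03,0,0,-0.06,0],[-0.0162,-0.0122,-0.03,0,0,-0.063,0],[0,0,-0.03,0,0,0,0],[0,0,-0.02,0,0,0,0],[0,0,0,0,0,0,0]]]}}

```text
t: 24.45
tool_pos: [0.4085, -0.2064, 0.0919]
tcp_rot: [-0.37, -0.601, -0.373, 0.603]
ft_force: [-0.3, -0.3, 0.1]
opening: 0.0428
```

Run:
```python
from h import *
print(r.get_obs()['joints'])
k=r.calibration('wrist');snap('wrist','n_w.png');print(proj(k,[[.411,-.208,.046]]))
```

```text
[-6.06595405e-01  2.46925100e-01 -4.83449209e-01  8.46569851e-01
 -8.70005849e-06  1.42868287e+00]
[[292.79411971 244.43049122]]
```

View pics/n_w.png

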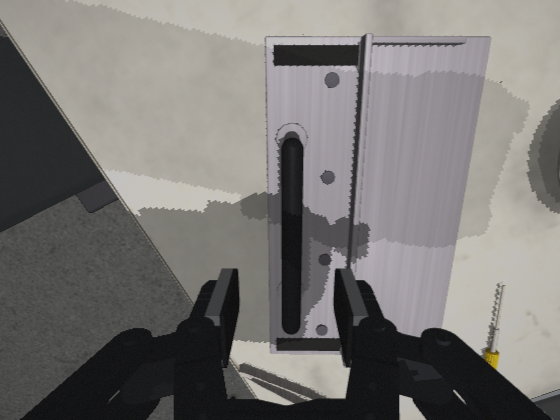

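{"api": "send_rows", "payload": {"increments": [[[0.002,-0.001,-0.025,0,0,0,0],[0,0,-0.02,0,0,0,0],[0,0,-0.012,0,0,0,0],[0,0,-0.007,0,0,0,0],[0,0,0,0,0,0,-1],[0,0,0,0,0,0,-1],[0,0,0,0,0,0,-1],[0,0,0,0,0,0,-1],[0,0,0,0,0,0,-1]]]}}

```text
t: 25.4
tool_pos: [0.4134, -0.209, 0.0316]
tcp_rot: [0.372, 0.602, 0.371, -0.601]
ft_force: [-2.8, 1.9, 6.3]
opening: 0.0096
```

{"api": "send_rows", "payload": {"increments": [[[0,0.008,0,0,0,0,-1],[0,0.015,0,0,0,0,-1],[0,0.015,0,0,0,0.01,-1],[0,0.015,0,0,0,0.02,-1],[0.001,0.015,0,0,0,0.045,-1],[0.001,0.015,0,0,0,0.06,-1],[0.001,0.015,0,0,0,0.06,-1],[0.001,0.015,0,0,0,0.06,-1],[0.001,0.015,0,0,0,0.06,-1],[0.001,0.015,0,0,0,0.06,-1],[0.001,0.0145,0,0,0,0.06,-1],[0.001,0.013,0,0,0,0.05,-1],[0,0.01,0,0,0,0.04,-1],[0,0,0,0,0,0,-1]]]}}

```text
t: 26.8
tool_pos: [0.4222, -0.0266, 0.0316]
tcp_rot: [0.516, 0.484, 0.515, -0.483]
ft_force: [1.0, -0.7, 7.3]
opening: 0.0097
```

Run:
```python
from h import *
np.set_printoptions(precision=4,suppress=True)
o=r.get_obs();print(o['tool_pos'],o['tcp_rot'],o['joints'])
k=r.calibration('wrist');pw,dw=snap('wrist','o_w.png')
p,d=snap('side','o_s.png'); cv2.imwrite('pics/o_sz.png',cv2.resize(p[130:280,170:350,::-1],None,fx=4,fy=4))
p,d=snap('top','o_t.png')
cv2.imwrite('pics/o_tz.png',cv2.resize(p[110:290,130:440,::-1],None,fx=2.55,fy=2.55,interpolation=cv2.INTER_CUBIC))
np.savez('o.npz',pw=pw,dw=dw,k=k,p=p,d=d)
for n in ['foot_plate','blade_edge','cabinet_heel','parts_cabinet','service_rest']:
    print(n,[(np.round(q['xyz'],4),round(q['confidence'],2)) for q in r.spot_point('wrist',n)])
```

```text
[ 0.4222 -0.0266  0.0316] [ 0.5165  0.4844  0.5153 -0.4828] [-0.2139  0.2567 -0.6622  0.6493  0.0011  1.2923]
foot_plate [(array([ 0.5016, -0.0235,  0.0019]), 0.6)]
blade_edge [(array([ 0.5389, -0.0208,  0.0018]), 0.85)]
cabinet_heel []
parts_cabinet []
service_rest []
```

View pics/o_w.png

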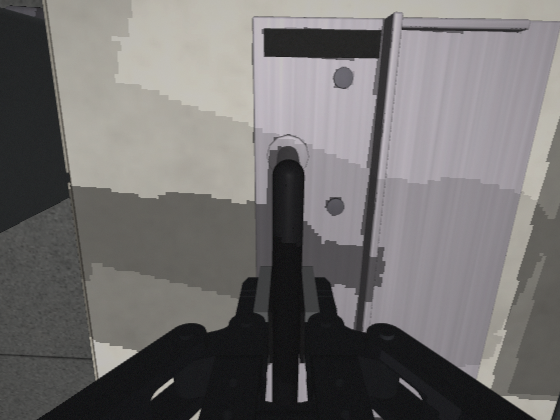

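View pics/o_sz.png

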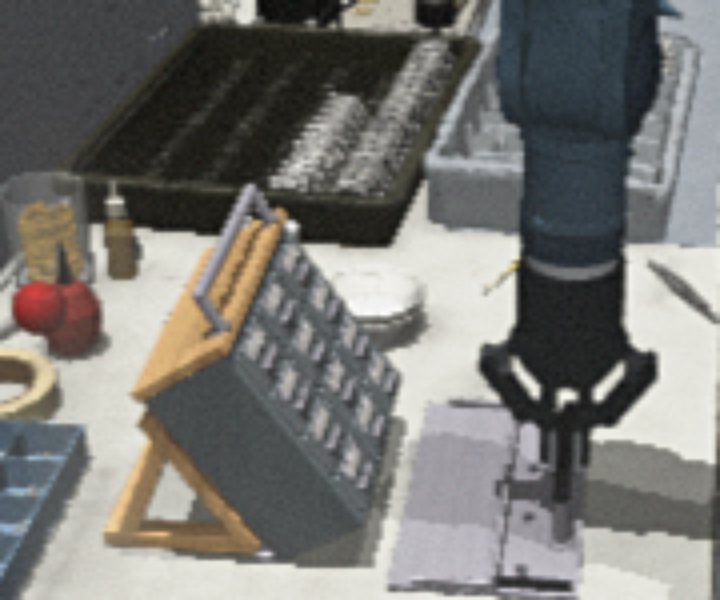

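View pics/o_tz.png

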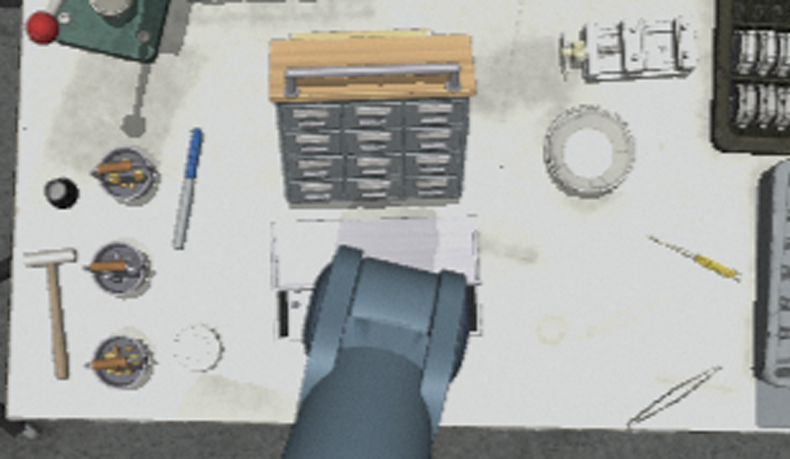

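```bash
cat > fit.py <<'E'
from h import *
np.set_printoptions(precision=4,suppress=True)
def fit(p,d):
    W=world('top',d)
    reg=(d>0)&(W[...,0]>.53)&(W[...,0]<.76)&(W[...,1]>-.14)&(W[...,1]<.11)
    # wooden top edges and housing: use points above z .045
    m=reg&(W[...,2]>.05)&(W[...,2]<.16)&(W[...,0]<.68)
    Y=W[m]
    # front face plane by ransac-free robust fit : iterate
    idx=np.ones(len(Y),bool)
    for _ in range(8):
        A=np.c_[Y[idx],np.ones(idx.sum())]; c=Y[idx].mean(0); n=np.linalg.svd(Y[idx]-c,full_matrices=False)[2][2]
        idx=abs((Y-c)@n)<.008
    n*=np.sign(-n[0]); print('face n',n,'yaw',np.arctan2(-n[1],-n[0]),'tilt',np.arctan2(n[2],np.hypot(n[0],n[1])),'c',c,'n',idx.sum())
    # lateral extents by z-slice
    for z0 in np.arange(.05,.15,.02):
        Z=Y[(abs(Y[:,2]-z0)<.01)&idx]; print(round(z0,2),'y',Z[:,1].min(),Z[:,1].max(),'mid',(Z[:,1].min()+Z[:,1].max())/2,'x',np.median(Z[:,0]))
    # rail
    m=reg&(W[...,2]>.19); Y=W[m]; 
    if len(Y)>20:
        Y=Y[Y[:,2]>.19]; c=Y.mean(0);u=np.linalg.svd(Y[:,:2]-c[:2])[2][0];u*=np.sign(u[1]);print('rail',c,len(Y),'yaw',np.arctan2(-u[0],u[1]),Y[:,1].min(),Y[:,1].max())
    # front bottom edge pixels: boundary from cabinet to below
    # plate
    return W
if __name__=='__main__':
    f=np.load('o.npz',allow_pickle=True); p,d=f['p'],f['d']; W=fit(p,d)
    k=r.calibration('top')
    # blade edge via intensity gradient: print columns
    g=cv2.cvtColor(p,cv2.COLOR_RGB2GRAY).astype(int)
    for u in range(240,316,6): print(u,g[186:204,u])
E
python3 fit.py
```

```text
face n [-0.8336 -0.0435  0.5507] yaw 0.05212620876534152 tilt 0.5831831594743732 c [ 0.5966 -0.0179  0.1068] n 2400
0.05 y -0.11244979863119116 0.0754092641501199 mid -0.018520267240535626 x 0.5627442478491831
0.07 y -0.11308523175174395 0.07470375278512598 mid -0.01919073948330899 x 0.5726848101279323
0.09 y -0.11193061347671154 0.07662563066680998 mid -0.01765249140495078 x 0.5855829365081784
0.11 y -0.11238155257948058 0.07742875911757859 mid -0.017476396730951 x 0.5986076953526427
0.13 y -0.11038472488007038 0.07692910934085707 mid -0.016727807769606653 x 0.6119428815038528
rail [ 0.6595 -0.0129  0.2092] 320 yaw 0.051711654132937074 -0.09666871521790218 0.06771137586167233
240 [212 214 214 215 212 215 214 214 215 213 213 214 212 213 213 213 214 214]
246 [ 95  95  96  88 136 135 209 214 212 211 183 211 214 213 214 213 214 212]
252 [139 169  95 104 138 139 211 215 214 215 178 214 215 210 213 211 215 214]
258 [173 147 104 107 138 140 210 214 215 213 189 212 214 214 213 214 215 214]
264 [103  89 105 137 139 139 210 202 201 194 183 193 198 199 196 195 193 192]
270 [ 96  84  79 113 113 175 201 199 200 202 184 193 193 195 194 194 192 194]
276 [175  82  72 111 112 112 193 196 198 199 195 192 191 195 193 192 190 191]
282 [ 92 118 112 111 111 197 197 196 198 161 189 189 189 192 190 189 190 190]
288 [ 85  97 105 137 136 187 189 188 186 119 184 187 188 188 191 187 185 190]
294 [114 106 133 134 134 195 189 185 182 165 185 192 190 193 193 188 187 187]
300 [ 93  83 137 139 137 209 206 189 185 182 187 187 188 187 190 186 184 190]
306 [ 96  88 137 138 211 213 213 213 212 211 212 212 214 213 211 209 212 211]
312 [213 214 214 213 213 214 214 212 213 212 211 214 213 211 212 210 209 212]
```

Run:
```python
from h import *
f=np.load('o.npz',allow_pickle=True); p,d=f['p'],f['d']; k=r.calibration('top')
g=cv2.cvtColor(p,cv2.COLOR_RGB2GRAY).astype(float)
c=p[180:250,230:325]; cv2.imwrite('pics/o_q.png',cv2.resize(c[:,:,::-1],None,fx=8,fy=8,interpolation=cv2.INTER_CUBIC))
def ray(u,v,z):
    K=k['camera_matrix'];D=k['R'].T@np.array([(u-K[0,2])/K[0,0],(v-K[1,2])/K[1,1],1]);C=-k['R'].T@k['t']; return C+D*(z-C[2])/D[2]
pts=[]
for u in range(242,312):
    col=g[193:199,u]; base=np.median(g[186:206,u]); w=np.clip(np.median(g[[193,194,198,199],u])-col,0,None)
    if w.max()>8: v=193+(w*np.arange(6)).sum()/w.sum(); X=ray(u,v,.004); pts.append(X[:2])
pts=np.array(pts); a=np.polyfit(pts[:,1],pts[:,0],1); res=pts[:,0]-np.polyval(a,pts[:,1]); ok=abs(res)<.0015
a=np.polyfit(pts[ok,1],pts[ok,0],1); print(len(pts),ok.sum(),'blade yaw',-a[0],'x at -.021',np.polyval(a,-.021))
pts=[]
for u in range(244,310):
    col=g[186:196,u]; i=np.argmax(np.diff(col)); 
    if np.diff(col)[i]>40:
        X=ray(u,186+i+.5,.04); pts.append(X[:2])
pts=np.array(pts)
a=np.polyfit(pts[:,1],pts[:,0],1); res=pts[:,0]-np.polyval(a,pts[:,1]); ok=abs(res)<.003
a=np.polyfit(pts[ok,1],pts[ok,0],1);print(len(pts),ok.sum(),'cab yaw',-a[0],'x',np.polyval(a,-.02),pts[:,1].min(),pts[:,1].max())
for v in (204,208,212,216,228,236): print(v,g[v,232:246].astype(int),g[v,310:324].astype(int), ray(237,v,.01)[:2],ray(318,v,.01)[:2])
```

```text
43 40 blade yaw 0.04337768955180519 x at -.021 0.5393847007530564
66 66 cab yaw 0.048186637006553894 x 0.5486030089015677 -0.11073553391601726 0.06764781971050764
204 [212 214 214 214 200 169 199 213 214 213 215 215 212 213] [211 212 209 212 210 176 192 182 192 200 199 200 205 202] [0.51276781 0.08824836] [ 0.51720015 -0.1390846 ]
208 [213 212 214 212 192 198 211 212 215 213 213 215 214 214] [208 208 208 208 209 182 199 161 180 200 201 203 201 202] [0.50153096 0.08797546] [ 0.50594176 -0.13922599]
212 [213 213 214 213 166 183 145 191 214 215 214 213 214 214] [208 207 208 209 207 207 189 146 192 214 212 214 212 213] [0.49030712 0.08770287] [ 0.49469644 -0.13936721]
216 [210 214 213 215 191 197 167 197 214 212 214 212 214 213] [210 210 210 208 208 210 176 170 201 214 213 214 213 213] [0.47909628 0.0874306 ] [ 0.48346415 -0.13950828]
228 [214 213 214 214 214 214 184 108  44  39  78 187 179 150] [106  88  64  45  41  46 110 192 216 215 214 215 213 213] [0.44554148 0.08661569] [ 0.44984532 -0.13993048]
236 [214 214 210 212 214 200 205 134  46  46  54 185 213 214] [ 81  72  66  54  43  44  51 182 166 196 215 213 211 214] [0.42323618 0.08607398] [ 0.42749756 -0.14021114]
```

View pics/o_q.png

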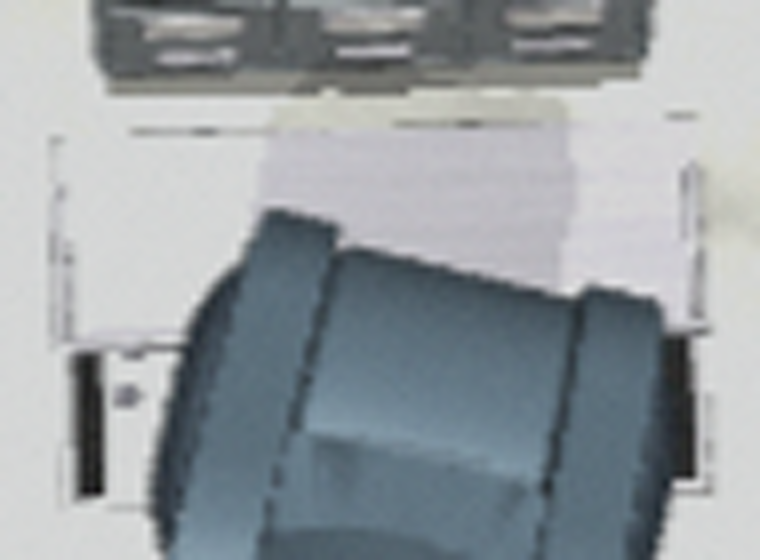

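{"api": "send_rows", "payload": {"increments": [[[0.005,0.001,0,0,0,0.005,-1],[0.008,0.001,0,0,0,0,-1],[0.01,0.001,0,0,0,0,-1],[0.01,0.0006,0,0,0,0,-1],[0.01,0.0005,0,0,0,0,-1],[0.008,0.0004,0,0,0,0,-1],[0.006,0.0004,0,0,0,0,-1],[0.005,0.0003,0,0,0,0,-1],[0.0028,0,0,0,0,0,-1],[0,0,0,0,0,0,-1]]]}}

```text
t: 28.2
tool_pos: [0.4693, -0.0212, 0.0311]
tcp_rot: [0.509, 0.476, 0.523, -0.49]
ft_force: [-39.3, -2.6, 58.1]
opening: 0.0096
```

Run:
```python
from h import *
p,d=snap('side','q_s.png'); cv2.imwrite('pics/q_sz.png',cv2.resize(p[130:280,170:350,::-1],None,fx=4,fy=4))
p,d=snap('top','q_t.png');cv2.imwrite('pics/q_q.png',cv2.resize(p[150:240,225:330,::-1],None,fx=6,fy=6,interpolation=cv2.INTER_CUBIC))
```

```text
(no output)
```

View pics/q_sz.png

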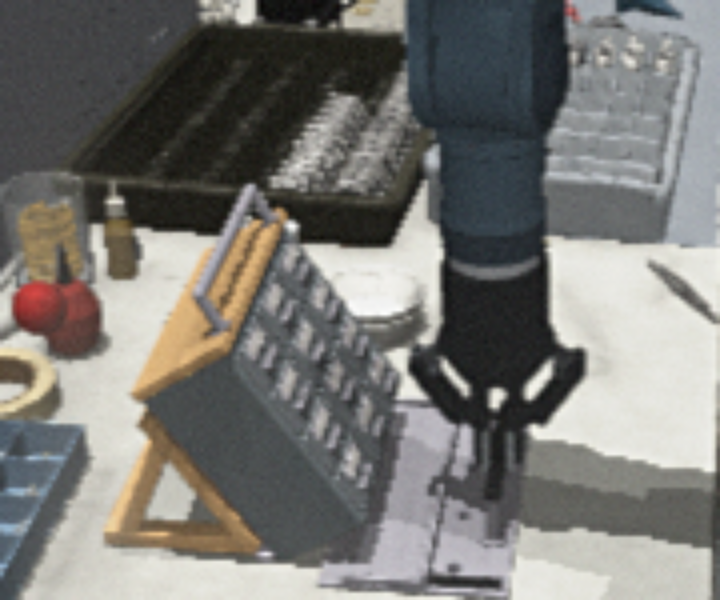

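View pics/q_q.png

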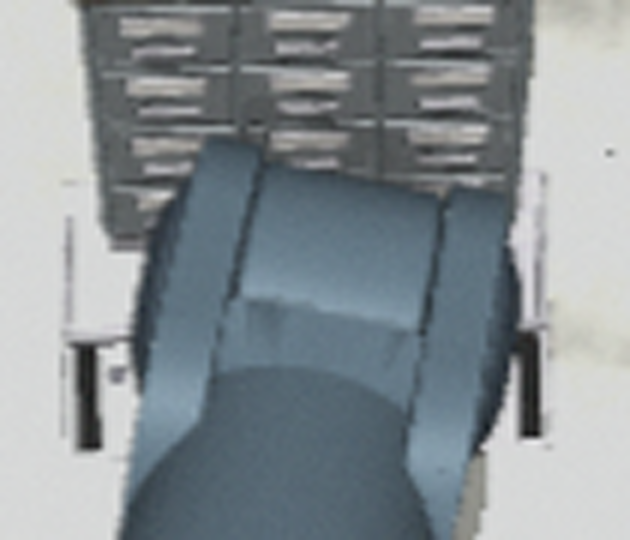

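{"api": "send_rows", "payload": {"increments": [[[-0.009,-0.0004,0,0,0,0,-1],[-0.009,-0.0004,0,0,0,0,-1],[0,0,0,0,0,0,-1]]]}}

```text
t: 28.6
tool_pos: [0.4677, -0.0217, 0.0314]
tcp_rot: [0.516, 0.484, 0.517, -0.481]
ft_force: [1.4, 3.1, 4.7]
opening: 0.0097
```

Run:
```python
from h import *
np.set_printoptions(precision=4,suppress=True)
p,d=snap('side','r_s.png'); cv2.imwrite('pics/r_sz.png',cv2.resize(p[200:290,230:330,::-1],None,fx=7,fy=6,interpolation=cv2.INTER_CUBIC))
snap('wrist','r_w.png'); print(r.get_obs())
for c in ('side','wrist'):
  for n in ['foot_plate','foot_bar','blade_edge','cabinet_heel']:
    print(c,n,[(np.round(q['xyz'],4),round(q['confidence'],2)) for q in r.spot_point(c,n)])
```

```text
{'t': 28.7, 'joints': array([-0.1843,  0.335 , -0.5465,  0.689 ,  0.0037,  1.3182]), 'qvel': array([ 0.0012,  0.0059,  0.0098,  0.0118,  0.001 , -0.0012]), 'tau': array([ -1.9206, -34.25  ,  19.0946,  -1.0653,  -1.0906,  -0.0591]), 'tool_pos': array([ 0.468 , -0.0217,  0.0313]), 'tcp_rot': array([ 0.5162,  0.4838,  0.5174, -0.4815]), 'ft_force': array([-0.2937,  4.5911,  9.3386]), 'moment': array([ 0.7297,  0.4199, -0.0663]), 'opening': 0.010040978044753962}
side foot_plate [(array([ 0.5483, -0.0197,  0.0006]), 0.98), (array([ 0.5825, -0.0169,  0.0045]), 0.38), (array([ 0.3502, -0.3601,  0.0013]), 0.32)]
side foot_bar [(array([ 0.466 , -0.0203,  0.0462]), 0.82)]
side blade_edge [(array([ 0.584 , -0.0192,  0.0047]), 0.67)]
side cabinet_heel []
wrist foot_plate [(array([ 0.5443, -0.0179,  0.0021]), 0.68)]
wrist foot_bar [(array([ 0.4693, -0.0227,  0.0439]), 0.55)]
wrist blade_edge [(array([ 0.5833, -0.0137,  0.0019]), 0.94)]
wrist cabinet_heel []
```

View pics/r_sz.png

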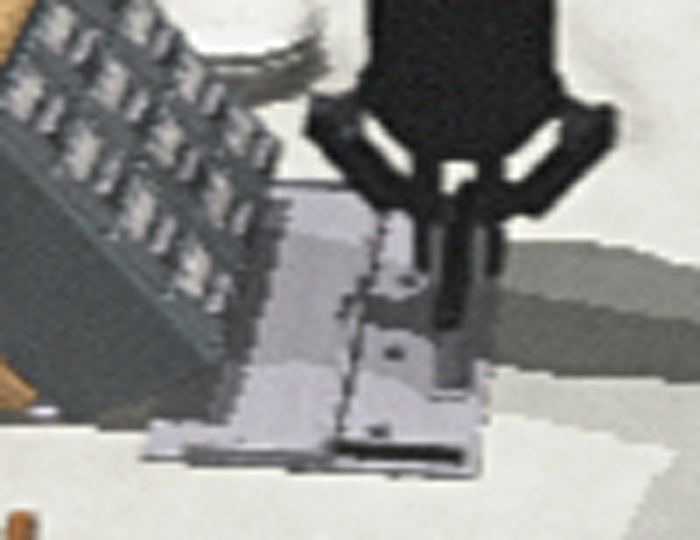

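View pics/r_w.png

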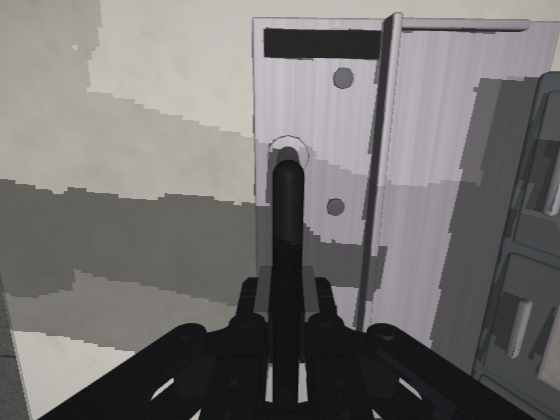

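```bash
cat > ov.py <<'E'
from h import *
def box(x0,x1,y0,y1,z0,z1):
    return np.array([[x,y,z] for x in (x0,x1) for y in (y0,y1) for z in (z0,z1)])
ED=[(0,1),(2,3),(4,5),(6,7),(0,2),(1,3),(4,6),(5,7),(0,4),(1,5),(2,6),(3,7)]
def cab(heel,yaw,tilt,z0=0):
    def T(P):
        P=P-np.array([.037,0,0]); c,s=np.cos(tilt),np.sin(tilt)
        Q=np.c_[P[:,0]*c+P[:,2]*s,P[:,1],-P[:,0]*s+P[:,2]*c]
        c,s=np.cos(yaw),np.sin(yaw); return np.c_[Q[:,0]*c-Q[:,1]*s+heel[0],Q[:,0]*s+Q[:,1]*c+heel[1],Q[:,2]+z0]
    return [T(box(-.037,.037,-.095,.095,0,.16)),T(box(-.042,.037,-.1,.1,.16,.17))]
def plate(o,yaw):
    def T(Q):
        c,s=np.cos(yaw),np.sin(yaw); return np.c_[Q[:,0]*c-Q[:,1]*s+o[0],Q[:,0]*s+Q[:,1]*c+o[1],Q[:,2]]
    return [T(box(-.092,.04,-.114,.114,0,.005)),T(box(-.035,.023,-.114,-.1095,0,.011)),T(box(-.035,.023,.1095,.114,0,.011)),T(box(-.035,-.032,-.11,.11,0,.019))]
def draw(p,k,boxes,col,crop,f):
    im=cv2.resize(np.ascontiguousarray(p[crop[0]:crop[1],crop[2]:crop[3],::-1]),None,fx=f,fy=f,interpolation=cv2.INTER_CUBIC) if p is not None else None
    return im
def overlay(p,cam,sets,crop,f,fn,k=None):
    k=k or r.calibration(cam)
    im=cv2.resize(np.ascontiguousarray(p[crop[0]:crop[1],crop[2]:crop[3],::-1]),None,fx=f,fy=f,interpolation=cv2.INTER_CUBIC)
    for boxes,col in sets:
        for b in boxes:
            q=((proj(k,b)-np.array([crop[2],crop[0]])+.5)*f).astype(int)
            for i,j in ED: cv2.line(im,tuple(map(int,q[i])),tuple(map(int,q[j])),col,1,cv2.LINE_AA)
    cv2.imwrite('pics/'+fn,im)
E
python3 - <<'E'
from ov import *
p,d=r.get_image('side')
overlay(p,'side',[(cab([.615,-.0168],.05,.583),(0,0,255)),(plate([.544,-.0187],.05),(0,255,0))],(150,290,180,330),5,'ov1.png')
p,d=r.get_image('top')
overlay(p,'top',[(cab([.615,-.0168],.05,.583),(0,0,255)),(plate([.544,-.0187],.05),(0,255,0))],(110,250,220,330),5,'ov2.png')
E
```

```text
(no output)
```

View pics/ov1.png

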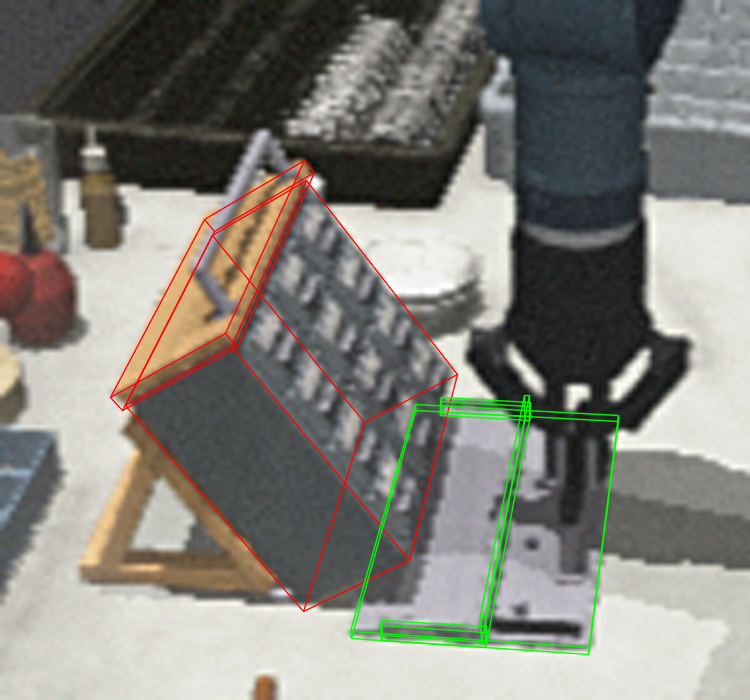

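View pics/ov2.png

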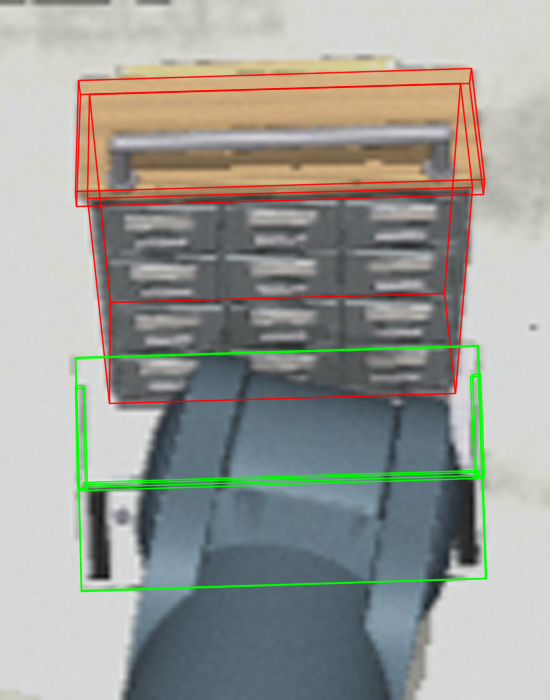

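{"api": "send_rows", "payload": {"increments": [[[0,0,0.0015,0,0,0,-1],[0,0,0.001,0,0,0,-1],[0,0,0,0,0,0,-1]]]}}

```text
t: 29.5
tool_pos: [0.4665, -0.0235, 0.0321]
tcp_rot: [0.516, 0.482, 0.517, -0.484]
ft_force: [-0.4, 0.6, -4.6]
opening: 0.0095
```

{"api": "send_rows", "payload": {"increments": [[[0.002,0.0001,0,0,0,0,-1],[0.002,0.0001,0,0,0,0,-1],[0,0,0,0,0,0,-1]]]}}

```text
t: 29.8
tool_pos: [0.4724, -0.0239, 0.033]
tcp_rot: [0.516, 0.483, 0.516, -0.483]
ft_force: [0.6, 0.1, -5.9]
opening: 0.0096
```

{"api": "send_rows", "payload": {"increments": [[[0.003,0.0006,0,0,0,0,-1],[0.004,0.0006,0,0,0,0,-1],[0.004,0.0006,0,0,0,0,-1],[0.003,0.0005,0,0,0,0,-1],[0.001,0,0,0,0,0,-1],[0,0,0,0,0,0,-1]]]}}

```text
t: 30.4
tool_pos: [0.4873, -0.0215, 0.0331]
tcp_rot: [0.516, 0.483, 0.516, -0.483]
ft_force: [-0.1, -0.6, -5.6]
opening: 0.0097
```

Run:
```python
from ov import *
np.set_printoptions(precision=4,suppress=True)
o=r.get_obs();print(o['tool_pos'],o['ft_force'])
b=o['tool_pos'][:2]; e=np.array([np.cos(.05),np.sin(.05)]); O=b+.076*e+np.array([0,-.0018])
p,d=r.get_image('side')
overlay(p,'side',[(cab([.615,-.0168],.05,.583),(0,0,255)),(plate(O,.05),(0,255,0))],(150,290,180,330),5,'ov3.png')
for n in ['foot_plate','foot_bar','blade_edge']:
    print(n,[(np.round(q['xyz'],4),round(q['confidence'],2)) for q in r.spot_point('side',n)])
p,d=r.get_image('top')
overlay(p,'top',[(cab([.615,-.0168],.05,.583),(0,0,255)),(plate(O,.05),(0,255,0))],(110,250,220,330),5,'ov4.png')
for n in ['foot_plate','foot_bar','blade_edge']:
    print(n,[(np.round(q['xyz'],4),round(q['confidence'],2)) for q in r.spot_point('top',n)])
```

```text
[ 0.4873 -0.0215  0.0331] [-0.1279 -0.5539 -5.5891]
foot_plate [(array([ 0.5665, -0.0156, -0.0001]), 0.85), (array([ 0.4897, -0.0196,  0.0511]), 0.59), (array([ 0.3747,  0.2503, -0.0021]), 0.5)]
foot_bar [(array([ 0.487 , -0.0204,  0.0502]), 0.82), (array([0.4745, 0.2552, 0.0821]), 0.49), (array([0.5851, 0.256 , 0.0855]), 0.4)]
blade_edge [(array([ 0.6057, -0.0173,  0.0051]), 0.86)]
foot_plate []
foot_bar [(array([0.374 , 0.2473, 0.0867]), 0.74), (array([ 0.6586, -0.0167,  0.2101]), 0.58)]
blade_edge []
```

View pics/ov3.png

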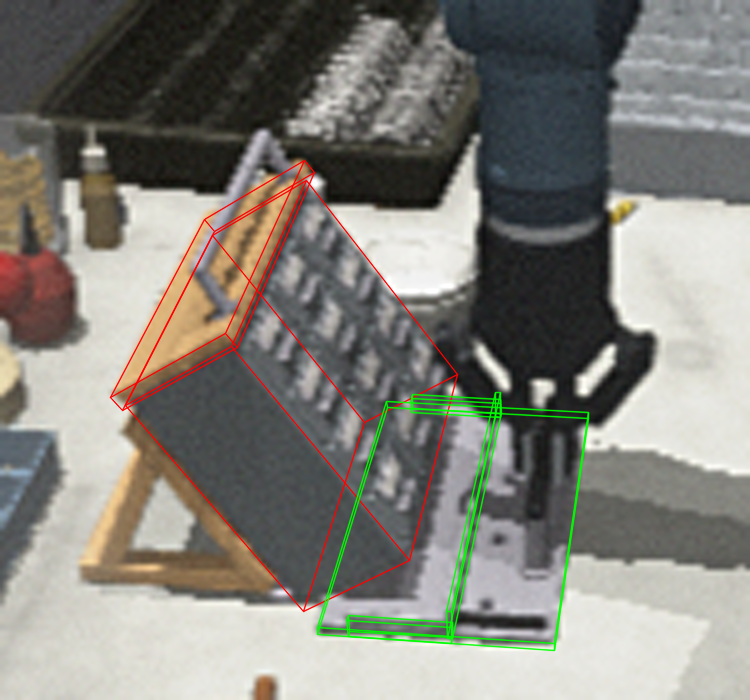

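View pics/ov4.png

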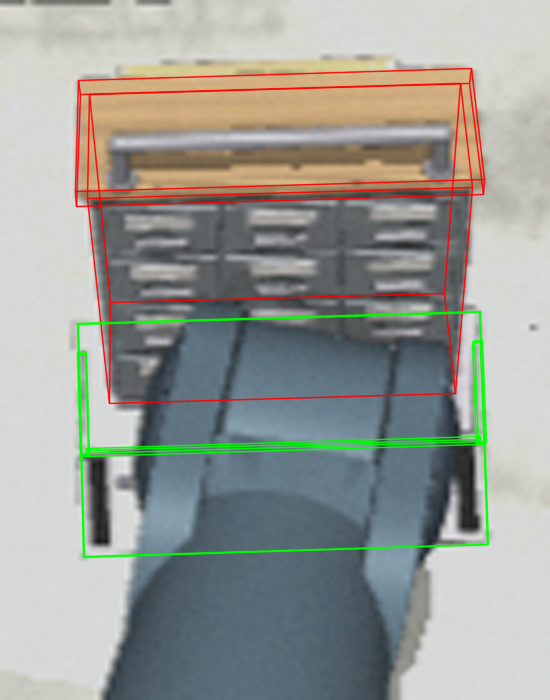

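{"api": "send_rows", "payload": {"increments": [[[0,0,-0.0015,0,0,0,-1],[0,0,0,0,0,0,-0.4],[0,0,0,0,0,0,-0.4],[0,0,0,0,0,0,-0.4],[0,0,0.01,0,0,0,-0.4],[0,0,0.03,0,0,0,-0.2],[0,0,0.045,0,0,0,0],[0,0,0.045,0,0,0,0],[0,0,0.045,0,0,0,0],[0,0,0.04,0,0,0,0],[0,0,0.023,0,0,0,0],[0,0,0,0,0,0,0]]]}}

```text
t: 32.0
tool_pos: [0.4894, -0.0219, 0.2747]
tcp_rot: [0.519, 0.485, 0.514, -0.481]
ft_force: [0.1, -0.1, -0.8]
opening: 0.0427
```

Run:
```python
from ov import *
np.set_printoptions(precision=4,suppress=True)
o=r.get_obs();print(o['tool_pos'],o['tcp_rot'])
O=[.5632,-.0195]
k=r.calibration('wrist');p,d=r.get_image('wrist')
overlay(p,'wrist',[(cab([.615,-.0168],.05,.583),(0,0,255)),(plate(O,.05),(0,255,0))],(0,420,0,560),1.4,'ov5.png',k)
for n in ['foot_plate','foot_bar','blade_edge']:
    print(n,[(np.round(q['xyz'],4),round(q['confidence'],2)) for q in r.spot_point('wrist',n)])
```

```text
[ 0.4894 -0.0219  0.2747] [ 0.519   0.4849  0.5136 -0.4814]
foot_plate [(array([ 0.5645, -0.0185, -0.0005]), 0.9)]
foot_bar []
blade_edge []
```

View pics/ov5.png

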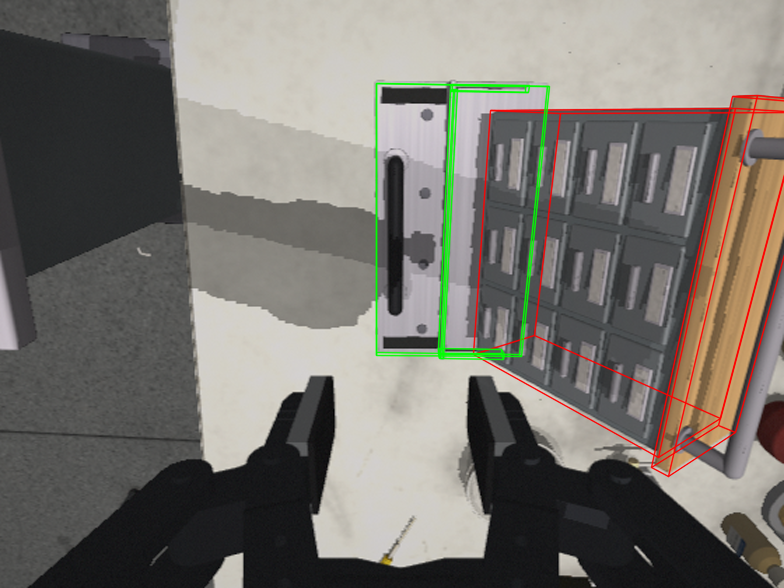

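{"api": "send_rows", "payload": {"increments": [[[0.02,0.001,0,0,0,-0.007,0],[0.035,0.0015,0,0,0,-0.007,0],[0.04,0.002,0,0,0,0,0],[0.04,0.002,0,0,0,0,0],[0.025,0.0015,0,0,0,0,0],[0.01,0,-0.01,0,0,0,0],[0,0,-0.03,0,0,0,0],[0,0,-0.02,0,0,0,0],[0,0,-0.012,0,0,0,0],[0,0,0,0,0,0,0]]]}}

```text
t: 33.2
tool_pos: [0.6545, -0.0134, 0.1946]
tcp_rot: [0.511, 0.486, 0.515, -0.488]
ft_force: [0.3, 0.6, 1.2]
opening: 0.0428
```

Run:
```python
from ov import *
np.set_printoptions(precision=4,suppress=True)
o=r.get_obs();print(o['tool_pos'],o['tcp_rot'])
k=r.calibration('wrist');p,d=snap('wrist','u_w.png'); print(proj(k,[[.6595,-.0139,.2077]]))
p,d=r.get_image('side')
overlay(p,'side',[(plate([.5635,-.018],.05),(0,255,0))],(150,290,180,330),5,'u_s.png')
```

```text
[ 0.6545 -0.0134  0.1946] [ 0.5111  0.4855  0.5145 -0.4881]
[[298.0005 304.4322]]
```

View pics/u_w.png

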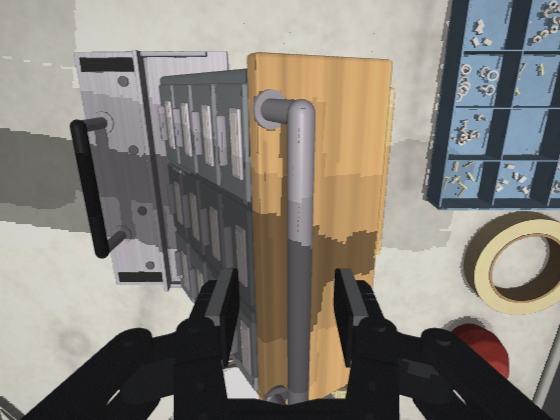

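View pics/u_s.png

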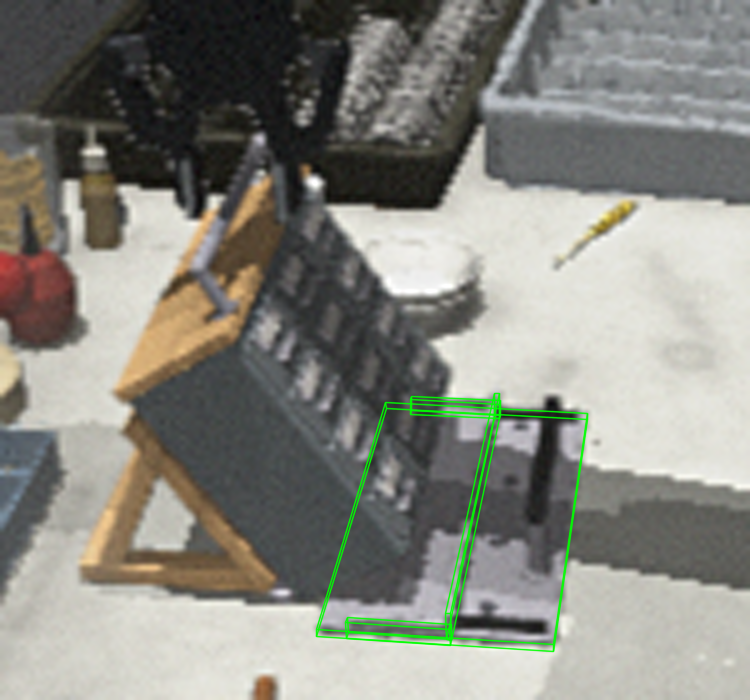

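{"api": "send_rows", "payload": {"increments": [[[0.005,-0.0005,-0.0025,0,0,0,0],[0,0,0,0,0,0,-1],[0,0,0,0,0,0,-1],[0,0,0,0,0,0,-1],[0,0,0,0,0,0,-1],[0,0,0,0,0,0,-1]]]}}

```text
t: 33.9
tool_pos: [0.66, -0.0143, 0.1959]
tcp_rot: [0.512, 0.486, 0.513, -0.488]
ft_force: [-6.6, 0.1, 5.0]
opening: 0.0081
```

{"api": "send_rows", "payload": {"increments": [[[-0.0035,-0.0002,0.0007,0,0,0,-1],[-0.0035,-0.0002,0.0007,0,0,0,-1],[-0.0052,-0.0003,0.0008,0,0,0,-1],[-0.0053,-0.0003,0.0008,0,0,0,-1],[-0.0053,-0.0003,0.0006,0,0,0,-1],[-0.0053,-0.0003,0.0005,0,0,0,-1],[-0.0053,-0.0003,0.0003,0,0,0,-1],[-0.0053,-0.0003,0.0002,0,0,0,-1],[0,0,0,0,0,0,-1]]]}}

```text
t: 34.8
tool_pos: [0.6227, -0.0163, 0.201]
tcp_rot: [0.513, 0.487, 0.513, -0.487]
ft_force: [0.6, 0.8, 6.7]
opening: 0.0076
```

Run:
```python
from ov import *
p,d=r.get_image('side')
overlay(p,'side',[(cab([.615,-.0168],.05,.4),(0,0,255)),(plate([.5635,-.018],.05),(0,255,0))],(150,290,180,330),5,'v_s.png')
print(r.get_obs()['ft_force'])
```

```text
[1.17724687 0.7118189  5.09403885]
```

View pics/v_s.png

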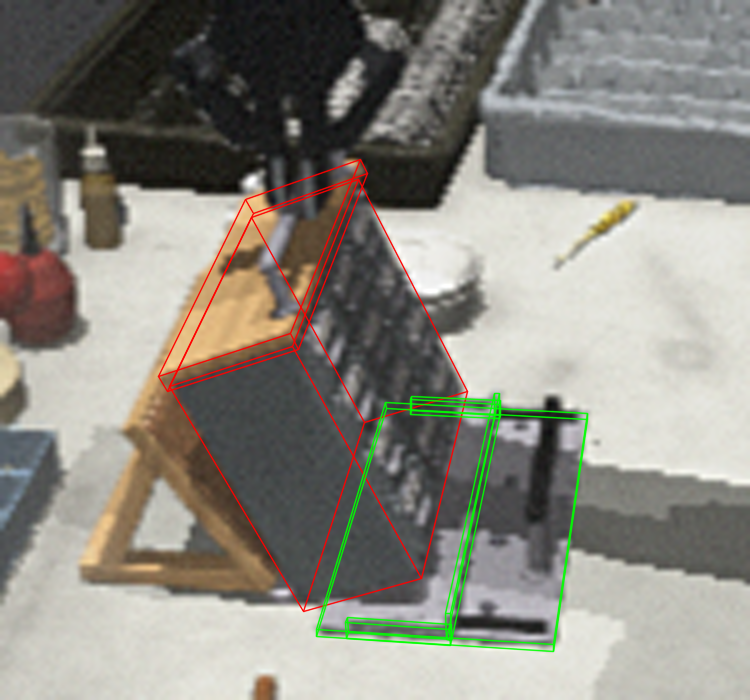

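{"api": "send_rows", "payload": {"increments": [[[-0.0052,-0.0003,0.0003,0,0,0,-1],[-0.0052,-0.0003,0.0002,0,0,0,-1],[-0.0052,-0.0003,0.0002,0,0,0,-1],[-0.0052,-0.0003,0.0001,0,0,0,-1],[0,0,0,0,0,0,-1]]]}}

```text
t: 35.35
tool_pos: [0.6022, -0.0173, 0.202]
tcp_rot: [0.513, 0.487, 0.513, -0.486]
ft_force: [1.2, 2.1, 8.6]
opening: 0.0073
```

{"api": "send_rows", "payload": {"increments": [[[-0.0052,-0.0003,-0.0002,0,0,0,-1],[-0.0052,-0.0003,-0.0003,0,0,0,-1],[-0.0052,-0.0003,-0.0004,0,0,0,-1],[-0.0052,-0.0003,-0.0004,0,0,0,-1],[0,0,0,0,0,0,-1]]]}}

```text
t: 35.85
tool_pos: [0.5803, -0.0185, 0.2003]
tcp_rot: [0.513, 0.487, 0.513, -0.487]
ft_force: [-1.6, 0.8, 9.2]
opening: 0.0073
```

Run:
```python
from ov import *
p,d=r.get_image('side')
overlay(p,'side',[(cab([.6155,-.0168],.05,.2,.0025),(0,0,255)),(plate([.5635,-.018],.05),(0,255,0))],(150,290,180,330),5,'w_s.png')
print(r.get_obs()['ft_force'])
```

```text
[-1.70057861  1.27111161  8.69076094]
```

View pics/w_s.png

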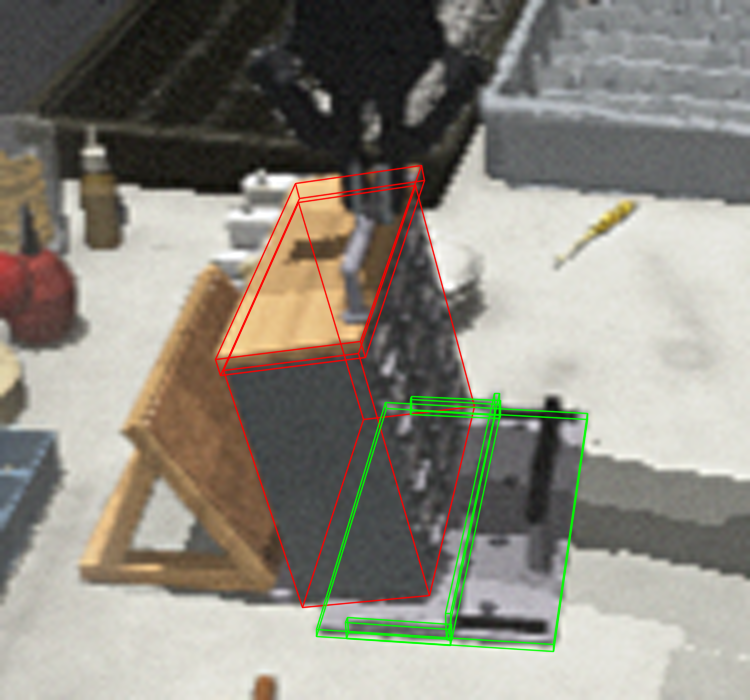

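{"api": "send_rows", "payload": {"increments": [[[-0.0051,-0.0003,-0.0006,0,0,0,-1],[-0.0051,-0.0003,-0.0008,0,0,0,-1],[-0.0051,-0.0003,-0.0009,0,0,0,-1],[-0.0051,-0.0003,-0.0011,0,0,0,-1],[-0.005,-0.0003,-0.0012,0,0,0,-1],[-0.005,-0.0003,-0.0012,0,0,0,-1],[0,0,0,0,0,0,-1]]]}}

```text
t: 36.6
tool_pos: [0.5486, -0.0203, 0.1937]
tcp_rot: [0.512, 0.486, 0.514, -0.488]
ft_force: [-3.8, 0.3, 9.5]
opening: 0.0073
```

{"api": "send_rows", "payload": {"increments": [[[-0.004,-0.0002,-0.0012,0,0,0,-1],[-0.003,-0.0001,-0.001,0,0,0,-1],[-0.0015,0,-0.0005,0,0,0,-1],[0,0,0,0,0,0,-1]]]}}

```text
t: 37.0
tool_pos: [0.5409, -0.0207, 0.1915]
tcp_rot: [0.512, 0.486, 0.513, -0.487]
ft_force: [-3.4, -0.2, 10.9]
opening: 0.007
```

Run:
```python
from ov import *
p,d=r.get_image('side')
overlay(p,'side',[(cab([.616,-.0168],.05,.0,.005),(0,0,255)),(plate([.5635,-.018],.05),(0,255,0))],(150,290,180,330),5,'x_s.png')
print(r.get_obs()['ft_force'],r.get_obs()['tool_pos'])
```

```text
[-4.85309846  0.79099426 10.39550129] [ 0.54098898 -0.02075499  0.19152177]
```

View pics/x_s.png

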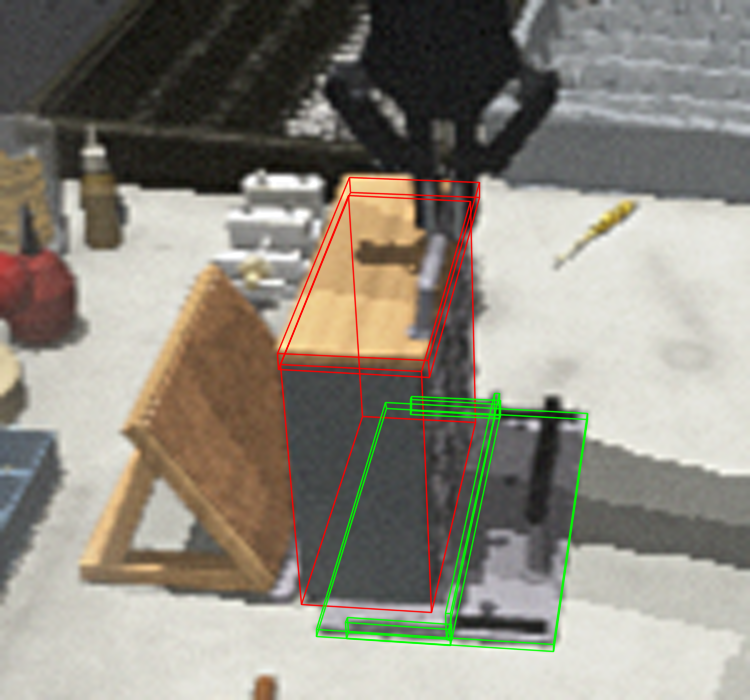

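{"api": "send_rows", "payload": {"increments": [[[-0.001,0,-0.0006,0,0,0,-1],[-0.001,0,-0.0005,0,0,0,-1],[0,0,0,0,0,0,-1]]]}}

```text
t: 37.35
tool_pos: [0.5402, -0.0208, 0.1913]
tcp_rot: [0.513, 0.487, 0.513, -0.487]
ft_force: [-3.4, 1.2, 12.7]
opening: 0.0073
```

{"api": "send_rows", "payload": {"increments": [[[-0.001,0,-0.0003,0,0,0,-1],[-0.001,0,-0.0002,0,0,0,-1],[0,0,0,0,0,0,-1]]]}}

```text
t: 37.65
tool_pos: [0.5401, -0.0208, 0.1912]
tcp_rot: [0.514, 0.488, 0.512, -0.486]
ft_force: [0.9, 1.5, 12.0]
opening: 0.0078
```

{"api": "send_rows", "payload": {"increments": [[[0.0005,0,0.001,0,0,0,-1],[0,0,0,0,0,0,-0.4],[0,0,0,0,0,0,-0.4],[0,0,0,0,0,0,-0.4],[0,0,0.01,0,0,0,-0.4],[0,0,0.03,0,0,0,0],[0,0,0.045,0,0,0,0],[-0.02,0.02,0.04,0,0,0,0],[-0.035,0.035,0,0,0,0,0],[-0.035,0.035,0,0,0,0,0],[-0.02,0.035,0,0,0,0,0],[-0.01,0.035,0,0,0,0,0],[0,0.035,0,0,0,0,0],[0,0.02,0,0,0,0,0],[0,0,0,0,0,0,0]]]}}

```text
t: 39.15
tool_pos: [0.4189, 0.1961, 0.3154]
tcp_rot: [0.514, 0.486, 0.514, -0.486]
ft_force: [0.8, -0.1, -0.1]
opening: 0.0427
```

Run:
```python
from ov import *
np.set_printoptions(precision=4,suppress=True)
print(r.get_obs()['tool_pos'])
p,d=r.get_image('side')
overlay(p,'side',[(cab([.614,-.0168],.05,.0,.005),(0,0,255)),(plate([.5635,-.018],.05),(0,255,0))],(150,290,180,330),5,'y_s.png')
p,d=r.get_image('top'); W=world('top',d)
overlay(p,'top',[(cab([.614,-.0168],.05,.0,.005),(0,0,255)),(plate([.5635,-.018],.05),(0,255,0))],(110,250,220,330),5,'y_t.png')
m=(abs(W[...,2]-.175)<.008)&(d>0)&(W[...,0]>.5)&(W[...,0]<.65)&(abs(W[...,1])<.2)
Y=W[m]; c=Y.mean(0); print(m.sum(),cv2.minAreaRect((Y[:,:2]*1000).astype(np.float32)),np.linalg.lstsq(np.c_[Y[:,:2]-c[:2],np.ones(len(Y))],Y[:,2],rcond=None)[0])
m=(W[...,2]>.195)&(W[...,2]<.22)&(d>0)&(W[...,0]>.51)&(W[...,0]<.57)&(abs(W[...,1])<.13)
Y=W[m]; c=Y.mean(0); u=np.linalg.svd(Y[:,:2]-c[:2])[2][0];u*=np.sign(u[1]); print('rail',c,'yaw',np.arctan2(-u[0],u[1]),Y[:,1].min(),Y[:,1].max())
for n in ['foot_plate','foot_bar','blade_edge','parts_cabinet']:
    print(n,[(np.round(q['xyz'],4),round(q['confidence'],2)) for q in r.spot_point('top',n)])
g=r.cut_out('top','foot_plate')
if g:
    m=g[0]['region']&(d>0)&(W[...,2]>.035)&(W[...,2]<.065); Y=W[m]
    c=Y.mean(0);u=np.linalg.svd(Y[:,:2]-c[:2])[2][0];u*=np.sign(u[1]);print('bar',c,'yaw',np.arctan2(-u[0],u[1]),len(Y),cv2.minAreaRect((Y[:,:2]*1000).astype(np.float32)))
```

```text
[0.4189 0.1961 0.3154]
2307 ((577.8399658203125, -18.89166259765625), (81.45178985595703, 199.92877197265625), 2.9418468475341797) [ 0.0012 -0.001   0.1739]
rail [ 0.5408 -0.0201  0.2059] yaw 0.05252972953181989 -0.10185700520633649 0.06048747537154198
foot_plate [(array([ 0.5646, -0.0183,  0.0031]), 0.82), (array([ 0.5781, -0.0195,  0.005 ]), 0.57), (array([ 0.4766,  0.2542, -0.0005]), 0.24)]
foot_bar [(array([ 0.4873, -0.024 ,  0.0457]), 0.77), (array([ 0.5623, -0.0189, -0.    ]), 0.26)]
blade_edge []
parts_cabinet [(array([ 0.576 , -0.0192,  0.0061]), 0.57)]
bar [ 0.4893 -0.0223  0.0497] yaw 0.06941170865223616 199 ((512.201416015625, -19.854877471923828), (59.001251220703125, 120.11311340332031), 3.18251633644104)
```

View pics/y_s.png

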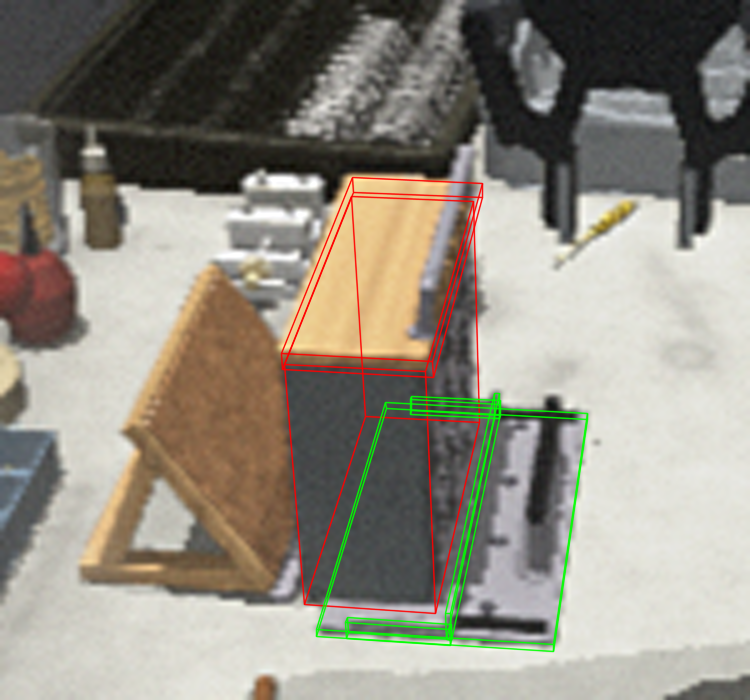

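View pics/y_t.png

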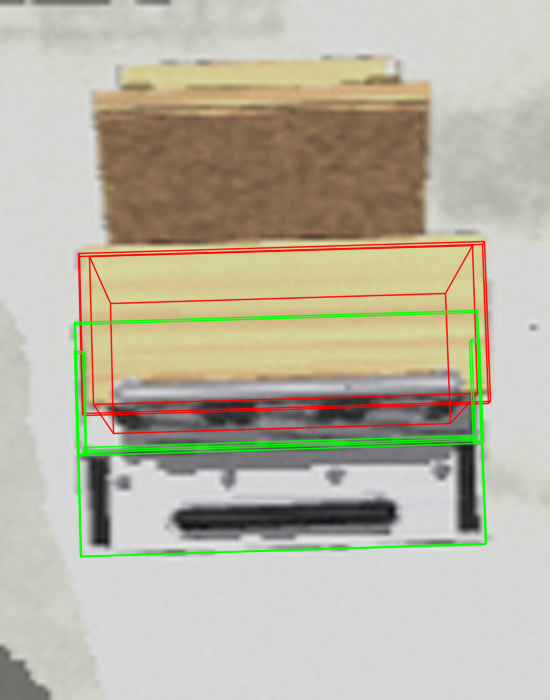

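{"api": "send_rows", "payload": {"increments": [[[-0.02,0.025,0,0,0,0.045,0],[-0.024,0.0294,-0.02,0,0,0.045,0],[0,0,-0.045,0,0,0,0],[0,0,-0.05,0,0,0,0],[0,0,-0.03,0,0,0,0],[0,0,0,0,0,0,0]]]}}

```text
t: 40.1
tool_pos: [0.3718, 0.2464, 0.1661]
tcp_rot: [0.533, 0.46, 0.535, -0.466]
ft_force: [-0.1, 0.3, 0.4]
opening: 0.0428
```

Run:
```python
from h import *
print(r.get_obs()['tool_pos'],r.get_obs()['tcp_rot'])
k=r.calibration('wrist');snap('wrist','z_w.png'); print(proj(k,[[.375,.2505,.083],[.4757,.256,.083],[.58,.2497,.083]]),r.spot_point('wrist','pail_2_grip'))
```

```text
[0.37176747 0.24641222 0.16608946] [ 0.53279293  0.46041938  0.53531989 -0.46645289]
[[292.81032189 215.95893255]
 [441.16518612 228.54908116]
 [584.8579445  257.0202753 ]] [{'xyz': [0.4771, 0.2562, 0.0828], 'confidence': 0.91}, {'xyz': [0.3768, 0.252, -0.0007], 'confidence': 0.68}]
```

View pics/z_w.png

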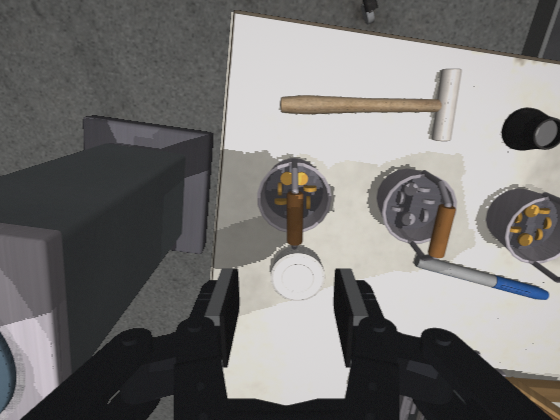

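{"api": "send_rows", "payload": {"increments": [[[0.004,0.0035,-0.03,0,0,0,0],[0,0,-0.035,0,0,0,0],[0,0,-0.022,0,0,0,0],[0,0,-0.0145,0,0,0,0],[0,0,0,0,0,0,-1],[0,0,0,0,0,0,-1],[0,0,0,0,0,0,-1],[0,0,0,0,0,0,-1],[0,0,0,0,0,0,-1],[0,0,0.015,0,0,0,-1],[0,0,0.04,0,0,0,-1],[0,0,0.05,0,0,0,-1],[0,0,0.05,0,0,0,-1],[0,0,0.05,0,0,0,-1],[0.01,-0.02,0.04,0,0,0,-1],[0.02,-0.032,0.01,0,0,0,-1],[0.022,-0.035,0,0,0,0,-1],[0.022,-0.035,0,0,0,0,-1],[0.022,-0.035,0,0,0,0,-1],[0.022,-0.035,0,0,0,0,-1]]]}}

```text
t: 42.2
tool_pos: [0.4981, 0.0586, 0.3246]
tcp_rot: [0.535, 0.464, 0.534, -0.463]
ft_force: [0.8, 0.1, -0.6]
opening: 0.0085
```

{"api": "send_rows", "payload": {"increments": [[[0.022,-0.035,0,0,0,0,-1],[0.022,-0.035,0,0,0,0,-1],[0.022,-0.035,0,0,0,0,-1],[0.018,-0.028,0,0,0,0,-1],[0.009,-0.01,0,0,0,0,-1],[0,0,0,0,0,0,-1]]]}}

```text
t: 42.8
tool_pos: [0.5912, -0.0848, 0.3233]
tcp_rot: [0.534, 0.464, 0.534, -0.464]
ft_force: [0.2, 0.5, -0.9]
opening: 0.009
```

{"api": "send_rows", "payload": {"increments": [[[-0.002,0,-0.03,0,0,0,-1],[-0.001,0,-0.025,0,0,0,-1],[0,0,-0.014,0,0,0,-1],[0,0,-0.006,0,0,0,-1],[0,0,-0.003,0,0,0,-1],[0,0,0,0,0,0,-1]]]}}

```text
t: 43.4
tool_pos: [0.5875, -0.0825, 0.2467]
tcp_rot: [0.535, 0.463, 0.534, -0.463]
ft_force: [-0.2, -0.1, -1.4]
opening: 0.0089
```

{"api": "send_rows", "payload": {"increments": [[[0,0,-0.001,0,0,0,-1],[0,0,-0.0015,0,0,0,-1],[0,0,0,0,0,0,-1]]]}}

```text
t: 43.7
tool_pos: [0.5882, -0.0831, 0.2456]
tcp_rot: [0.536, 0.464, 0.533, -0.463]
ft_force: [-3.3, -0.1, 7.9]
opening: 0.0088
```

Run:
```python
from h import *
p,d=snap('side','aa.png'); cv2.imwrite('pics/aa_z.png',cv2.resize(p[140:250,220:330,::-1],None,fx=6,fy=5.4,interpolation=cv2.INTER_CUBIC))
```

```text
(no output)
```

View pics/aa_z.png

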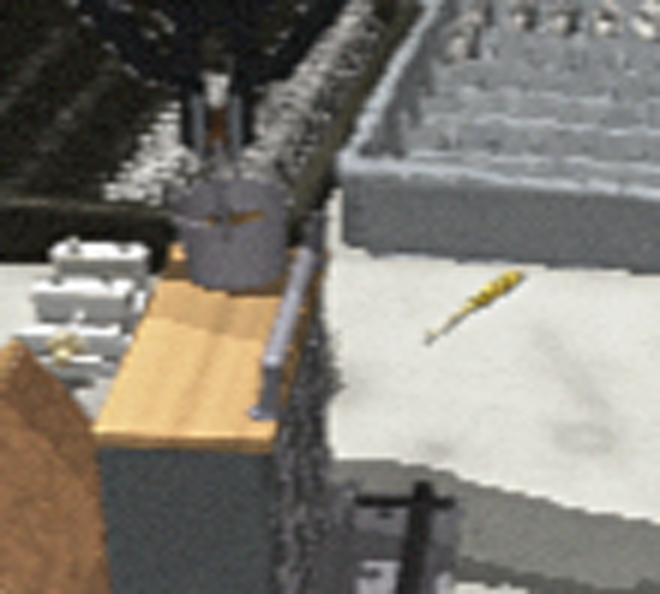

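{"api": "send_rows", "payload": {"increments": [[[0,0,0.001,0,0,0,-0.6],[0,0,0,0,0,0,0],[0,0,0,0,0,0,0],[0,0,0,0,0,0,0],[0,0,0.02,0,0,0,0],[0,0,0.035,0,0,0,0],[-0.005,0.015,0.02,0,0,-0.01,0],[-0.013,0.04,0,0,0,-0.01,0],[-0.013,0.04,0,0,0,-0.01,0],[-0.013,0.04,0,0,0,-0.01,0],[-0.013,0.04,0,0,0,-0.01,0],[-0.013,0.04,0,0,0,-0.01,0],[-0.013,0.04,0,0,0,-0.01,0],[-0.013,0.04,0,0,0,-0.01,0],[-0.011,0.03,-0.02,0,0,0,0],[-0.0045,0.014,-0.04,0,0,0,0],[0,0,-0.045,0,0,0,0],[0,0,-0.045,0,0,0,0],[0,0,0,0,0,0,0]]]}}

```text
t: 45.65
tool_pos: [0.4692, 0.2538, 0.1619]
tcp_rot: [0.513, 0.479, 0.518, -0.489]
ft_force: [-1.2, 0.1, 0.1]
opening: 0.0426
```

Run:
```python
from h import *
print(r.get_obs()['tool_pos'],r.get_obs()['tcp_rot'])
k=r.calibration('wrist');snap('wrist','ab_w.png'); print(proj(k,[[.4757,.256,.083],[.58,.2497,.083]]),r.spot_point('wrist','pail_2_grip'))
```

```text
[0.46923031 0.25383963 0.16192298] [ 0.51306236  0.47896338  0.51779998 -0.48912604]
[[297.97392422 220.54991424]
 [452.75325415 239.30658911]] [{'xyz': [0.4779, 0.2538, 0.0838], 'confidence': 0.94}, {'xyz': [0.5799, 0.2503, 0.084], 'confidence': 0.39}]
```

View pics/ab_w.png

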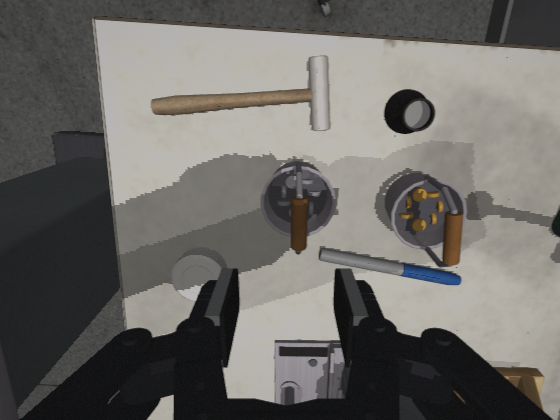

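{"api": "send_rows", "payload": {"increments": [[[0,0,-0.04,0,0,0,0],[0,0,0,0,0,0,0],[0,0,0,0,0,0,0]]]}}

```text
t: 46.05
tool_pos: [0.4775, 0.2566, 0.1318]
tcp_rot: [0.516, 0.485, 0.515, -0.483]
ft_force: [0.0, -0.1, 1.3]
opening: 0.0425
```

{"api": "send_rows", "payload": {"increments": [[[-0.001,-0.0015,-0.03,0,0,0,0],[0,0,-0.022,0,0,0,0],[0,0,-0.014,0,0,0,0],[0,0,0,0,0,0,-1],[0,0,0,0,0,0,-1],[0,0,0,0,0,0,-1],[0,0,0,0,0,0,-1],[0,0,0,0,0,0,-1],[0,0,0.015,0,0,0,-1],[0,0,0.04,0,0,0,-1],[0,0,0.05,0,0,0,-1],[0,0,0.05,0,0,0,-1],[0,0,0.05,0,0,0,-1],[0.008,-0.02,0.04,0,0,0,-1],[0.015,-0.037,0.01,0,0,0,-1],[0.015,-0.037,0,0,0,0,-1],[0.015,-0.037,0,0,0,0,-1],[0.015,-0.037,0,0,0,0,-1],[0.015,-0.037,0,0,0,0,-1],[0.013,-0.034,0,0,0,0,-1]]]}}

```text
t: 48.05
tool_pos: [0.5714, 0.0138, 0.3192]
tcp_rot: [0.516, 0.485, 0.515, -0.484]
ft_force: [0.2, 0.6, -0.5]
opening: 0.0089
```

{"api": "send_rows", "payload": {"increments": [[[0.01,-0.025,0,0,0,0,-1],[0.0045,-0.01,0,0,0,0,-1],[0,0,-0.01,0,0,0,-1],[0,0,0,0,0,0,-1],[0,0,0,0,0,0,-1]]]}}

```text
t: 48.55
tool_pos: [0.5845, -0.0179, 0.3078]
tcp_rot: [0.515, 0.484, 0.516, -0.484]
ft_force: [-0.2, -0.0, -0.6]
opening: 0.0089
```

{"api": "send_rows", "payload": {"increments": [[[0.001,0,-0.025,0,0,0,-1],[0,0,-0.022,0,0,0,-1],[0,0,-0.012,0,0,0,-1],[0,0,-0.006,0,0,0,-1],[0,0,-0.003,0,0,0,-1],[0,0,0,0,0,0,-1]]]}}

```text
t: 49.15
tool_pos: [0.5866, -0.0187, 0.2412]
tcp_rot: [0.516, 0.484, 0.515, -0.484]
ft_force: [-0.5, -0.5, -0.6]
opening: 0.0087
```

{"api": "send_rows", "payload": {"increments": [[[0,0,-0.001,0,0,0,-1],[0,0,-0.0015,0,0,0,-1],[0,0,0,0,0,0,-1]]]}}

```text
t: 49.45
tool_pos: [0.5875, -0.019, 0.2407]
tcp_rot: [0.517, 0.485, 0.514, -0.483]
ft_force: [-2.5, 0.3, 10.3]
opening: 0.009
```

{"api": "send_rows", "payload": {"increments": [[[0,0,0.001,0,0,0,-0.6],[0,0,0,0,0,0,0],[0,0,0,0,0,0,0],[0,0,0,0,0,0,0],[0,0,0.02,0,0,0,0],[0,0,0.035,0,0,0,0],[0,0.015,0.025,0,0,0.01,0],[-0.001,0.04,0,0,0,0.02,0],[-0.001,0.04,0,0,0,0.02,0],[-0.001,0.04,0,0,0,0.02,0],[-0.001,0.04,0,0,0,0.02,0],[-0.001,0.04,0,0,0,0,0],[-0.001,0.033,-0.02,0,0,0,0],[-0.0015,0.0207,-0.04,0,0,0,0],[0,0,-0.045,0,0,0,0],[0,0,-0.045,0,0,0,0],[0,0,-0.03,0,0,0,0],[0,0,0,0,0,0,0],[0,0,0,0,0,0,0]]]}}

```text
t: 51.35
tool_pos: [0.5786, 0.2492, 0.1388]
tcp_rot: [0.536, 0.46, 0.537, -0.461]
ft_force: [0.5, -0.6, 0.5]
opening: 0.0427
```

Run:
```python
from h import *
print(r.get_obs()['tool_pos'],r.get_obs()['tcp_rot'])
k=r.calibration('wrist');snap('wrist','ac_w.png'); print(proj(k,[[.58,.2497,.083]]),r.spot_point('wrist','pail_2_grip'))
```

```text
[0.57859516 0.24920755 0.1387928 ] [ 0.53636016  0.46021739  0.5367395  -0.4608996 ]
[[288.59155818 236.9897715 ]] []
```

View pics/ac_w.png

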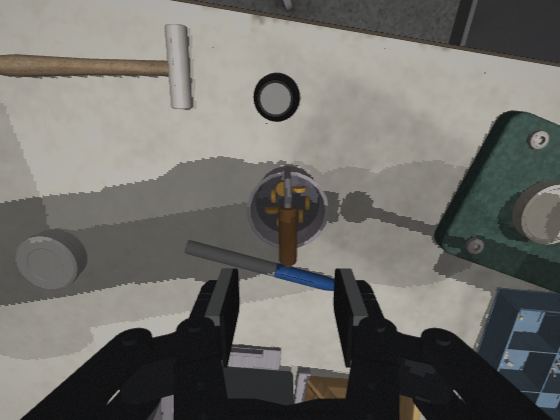

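{"api": "send_rows", "payload": {"increments": [[[0.0005,0,-0.03,0,0,0,0],[0,0,-0.027,0,0,0,0],[0,0,-0.016,0,0,0,0],[0,0,0,0,0,0,-1],[0,0,0,0,0,0,-1],[0,0,0,0,0,0,-1],[0,0,0,0,0,0,-1],[0,0,0,0,0,0,-1],[0,0,0.015,0,0,0,-1],[0,0,0.04,0,0,0,-1],[0,0,0.05,0,0,0,-1],[0,0,0.05,0,0,0,-1],[0,0,0.05,0,0,0,-1],[0.001,-0.015,0.04,0,0,0,-1],[0.001,-0.035,0.01,0,0,-0.02,-1],[0.001,-0.04,0,0,0,-0.02,-1],[0.001,-0.04,0,0,0,-0.02,-1],[0,-0.04,0,0,0,-0.02,-1],[0,-0.022,0,0,0,0,-1],[0,-0.01,0,0,0,0,-1]]]}}

```text
t: 53.45
tool_pos: [0.5833, 0.0452, 0.3211]
tcp_rot: [0.517, 0.482, 0.517, -0.482]
ft_force: [-0.3, 0.9, -1.4]
opening: 0.0089
```

{"api": "send_rows", "payload": {"increments": [[[0,0,-0.01,0,0,0,-1],[0,0,0,0,0,0,-1],[0,0,0,0,0,0,-1]]]}}

```text
t: 53.75
tool_pos: [0.5829, 0.0487, 0.3099]
tcp_rot: [0.518, 0.481, 0.519, -0.481]
ft_force: [0.1, 0.3, -1.0]
opening: 0.0087
```

{"api": "send_rows", "payload": {"increments": [[[0,-0.001,-0.025,0,0,0,-1],[0,0,-0.022,0,0,0,-1],[0,0,-0.012,0,0,0,-1],[0,0,-0.006,0,0,0,-1],[0,0,-0.003,0,0,0,-1],[0,0,0,0,0,0,-1]]]}}

```text
t: 54.35
tool_pos: [0.5837, 0.047, 0.2435]
tcp_rot: [0.518, 0.482, 0.518, -0.481]
ft_force: [0.2, -0.0, 0.3]
opening: 0.009
```

{"api": "send_rows", "payload": {"increments": [[[0,0,-0.001,0,0,0,-1],[0,0,-0.0015,0,0,0,-1],[0,0,0,0,0,0,-1]]]}}

```text
t: 54.65
tool_pos: [0.5844, 0.0467, 0.2427]
tcp_rot: [0.519, 0.483, 0.517, -0.48]
ft_force: [-2.2, 1.2, 8.3]
opening: 0.0089
```

Contact felt; release, rise, and withdraw to the left for a final check.

{"api": "send_rows", "payload": {"increments": [[[0,0,0.001,0,0,0,-0.6],[0,0,0,0,0,0,0],[0,0,0,0,0,0,0],[0,0,0,0,0,0,0],[0,0,0.02,0,0,0,0],[0,0,0.035,0,0,0,0],[0,0,0.035,0,0,0,0],[-0.01,0.015,0,0,0,0.01,0],[-0.02,0.035,0,0,0,0.02,0],[-0.025,0.04,0,0,0,0.02,0],[-0.025,0.04,0,0,0,0.02,0],[-0.025,0.04,0,0,0,0.02,0],[-0.025,0.04,0,0,0,0.02,0],[-0.025,0.04,0,0,0,0.02,0],[0,0,0,0,0,0,0]]]}}

```text
t: 56.15
tool_pos: [0.4252, 0.3004, 0.3312]
tcp_rot: [0.549, 0.445, 0.55, -0.445]
ft_force: [0.1, 0.0, -0.9]
opening: 0.0427
```

Run:
```python
from ov import *
np.set_printoptions(precision=4,suppress=True)
print(r.get_obs()['tool_pos'])
S=[(cab([.6172,-.0168],.052,.0,.005),(0,0,255)),(plate([.564,-.018],.052),(0,255,0))]
p,d=r.get_image('side'); overlay(p,'side',[],(150,290,180,330),5,'ad_s.png')
p,d=r.get_image('top'); W=world('top',d)
overlay(p,'top',S,(110,250,220,330),5,'ad_t.png'); cv2.imwrite('pics/ad_tz.png',cv2.resize(p[110:290,130:440,::-1],None,fx=2.55,fy=2.55,interpolation=cv2.INTER_CUBIC))
m=(abs(W[...,2]-.175)<.008)&(d>0)&(W[...,0]>.5)&(W[...,0]<.65)&(abs(W[...,1])<.2)
Y=W[m]; c=Y.mean(0); print(m.sum(),cv2.minAreaRect((Y[:,:2]*1000).astype(np.float32)),np.linalg.lstsq(np.c_[Y[:,:2]-c[:2],np.ones(len(Y))],Y[:,2],rcond=None)[0])
for n in ['foot_plate','foot_bar','pail_1','parts_tin','marker','bench_hammer','loupe','dishes','screwdriver_3','tweezers_2']:
    print(n,[(np.round(q['xyz'],4),round(q['confidence'],2)) for q in r.spot_point('top',n)])
```

```text
[0.4252 0.3004 0.3312]
930 ((577.8342895507812, -18.809341430664062), (81.12826538085938, 200.18002319335938), 2.940154552459717) [-0.0037 -0.001   0.1738]
foot_plate [(array([ 0.566 , -0.0198,  0.0008]), 0.68)]
foot_bar [(array([ 0.4878, -0.0255,  0.0445]), 0.56)]
pail_1 [(array([ 0.5805, -0.0901,  0.1741]), 0.97), (array([0.5847, 0.043 , 0.1742]), 0.93), (array([ 0.5856, -0.0209,  0.1733]), 0.91)]
parts_tin [(array([0.3902, 0.1708, 0.0014]), 0.55)]
marker [(array([ 0.5666,  0.1834, -0.0031]), 0.49)]
bench_hammer [(array([0.427 , 0.3216, 0.0011]), 0.8)]
loupe [(array([0.558 , 0.3264, 0.0026]), 0.7)]
dishes [(array([ 0.6175, -0.2504,  0.0007]), 0.71), (array([0.3914, 0.1697, 0.0004]), 0.46)]
screwdriver_3 [(array([ 0.5029, -0.3781, -0.0005]), 0.46)]
tweezers_2 [(array([ 0.3496, -0.3592,  0.0009]), 0.58), (array([ 0.5377, -0.0199,  0.208 ]), 0.41)]
```

View pics/ad_s.png

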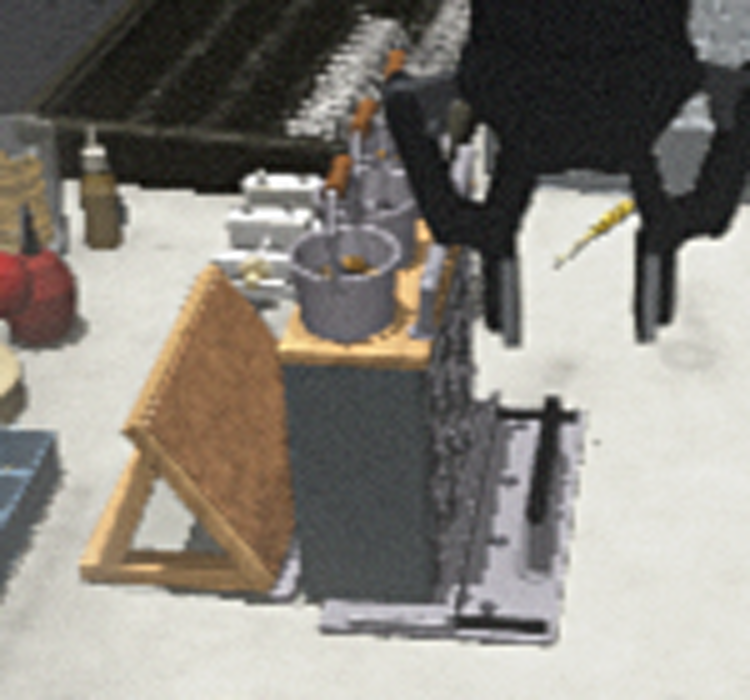

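View pics/ad_t.png

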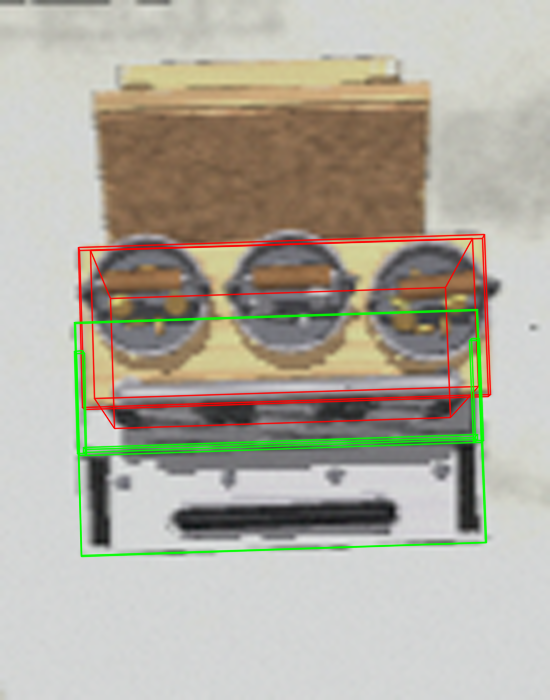

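View pics/ad_tz.png

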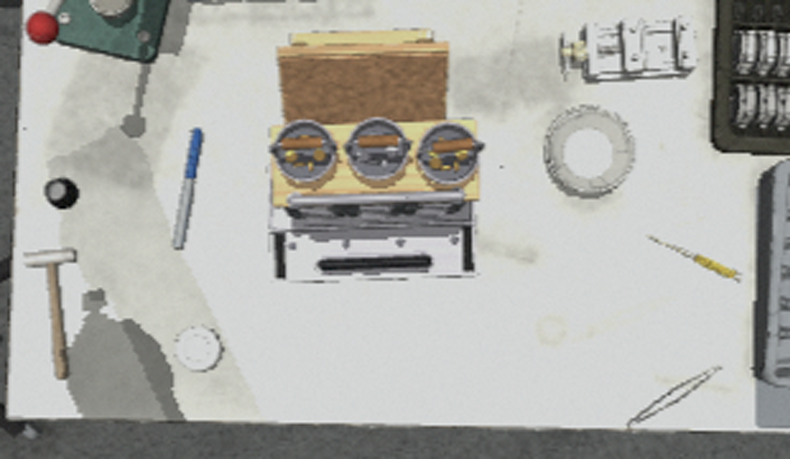

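```bash
python3 -c "
from rig import r
print(r.hand_in(), r.get_obs()['t'])"
```

```text
the job is handed in; nothing more can be done
the job is handed in; nothing more can be done
```

The cabinet now stands flat on its foot plate, with all three pails back on top, and I handed the job in at about 56 s of robot time.

**Sequence:** I stood the three pails on the bench by their handles and tipped the cabinet by its rail until it leaned on the rest. I then slid the plate under, blade first, lowered the cabinet while holding the rail, and put the pails back.

**Last checks, by camera before hand-in:**
- **Cabinet:** Its top is level, with a slope under 0.004 and a height of about 0.174 m, as expected on the 5 mm plate.
- **Fit on the plate:** The heel lies about 13 mm beyond the blade edge. The cabinet sits between the lips, within 1–2 mm of centre, and behind the stop.
- **Pails:** All three stand on the top at about 0.174 m. The right-hand one is close to the side edge; its cup rim is roughly level with it.
- **Other things on the bench:** Each was within about 5 mm of where I first measured it, which is the accuracy of the measurement.

**What went wrong or disagreed:**
- **Plate jam:** The first push of the plate jammed on the bench, with about 39 N sideways and 58 N upward at the wrist. Easing the downward pressure fixed it. The jam was felt through the gripped bar, and I saw no sign of the arm or gripper body touching anything.
- **Plate yaw:** Separate readings of the plate's yaw ranged from 0.045 to 0.069 rad, against about 0.052 rad for the cabinet.

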